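Assemble the walnut stand and set the pocket globe on it

TASK

Put together the dark walnut stand for the pocket globe: thread the dark walnut column, foot down, over the upright rod of the dark base, then the brass collar, then the dark cup with its bowl upward, lowering each (never dropping it) until it sits on the part below, and last set the globe gently in the cup with its north pole (the brass pin) up. Leave the pale beech column, which belongs to the other stand, where it is.

Things in the scene. Friction and masses are not known exactly. Their poses are not given: they have to be found in the camera images.
- base_walnut: base of the stand to be assembled: a dark walnut turned disc, 96 mm across and 20 mm high, fixed to the table, with an upright threaded steel rod on its axis, 9 mm thick, whose slightly pointed tip is 115 mm above the table. Origin: centre of the underside, on the table; z up along the rod. The flat top on which the column seats is at z = +20 mm, about 66 mm across. Its place varies.
- base_beech: base of another stand: the same shape and size (rod included) in pale beech, also fixed to the table; not to be used. Origin and axes as for base_walnut.
- column_walnut: dark walnut turned column, 62 mm high, standing loose on its foot; foot 51 mm across over the lowest 8 mm, above that a straight barrel 40 mm across (a slight bead 42 mm across near z = 50 mm) to the top; bored right through along its axis with a 16 mm hole. about 110 g. Origin: centre of the underside; z up along the axis.
- column_beech: pale beech column of the same shape and size, belonging to the other stand; loose, to be left where it is. Origin and axes as for column_walnut.
- collar: brass collar: a flat thick ring, 48 mm across and 18 mm high with a 16 mm hole along its axis, two fine grooves round it, lying loose; either face may be up. about 120 g. Origin: centre of the underside; z up along the axis.
- cup: dark walnut cup, like an egg cup: 30 mm high, foot 38 mm across, narrow neck 27 mm across at z = 10 mm, bowl 54 mm across with an upright outer wall from z = 20 to 30 mm; a 16 mm hole through its foot opens into the bowl, whose inner rim is 47 mm across. Loose, standing on its foot. about 60 g. Origin: centre of the underside of the foot; z up along the axis. Stacked, the rod's tip ends inside the cup, below the globe.
- globe: pocket globe: a rigid painted ball 60 mm across, sea green-blue and land ochre, with a small brass pin 2 mm high at the north pole. Loose, about 90 g; it waits with the pin up on a small cork ring (42 mm across, 10 mm high, 30 mm hole, fixed to the table), its centre 36 mm above the table. Origin: centre of the ball; z points to the north pole. Seated in the cup, its centre is 48.6 mm above the cup's origin.
Not all that is in view belongs to the job. What is shaped like the base_walnut but red is not meant.

How it is judged:
By the outcome, as a careful person would: the job done as asked, in the order asked, and still so for the second after the job is handed in, with the robot touching nothing.
It also fails if it takes over 112 s, if anything falls off the work surface, if the arm or the gripper's body presses on something with over 40 N, if the wrist force passes 120 N, or if a joint passes its speed limit or range.

ROBOT

A 6-joint arm with a two-finger parallel gripper is mounted at the origin on a cart in front of the work surface, level with it; the furniture and walls round the work are solid. World frame = base frame: x ahead of the robot, y to its left, z up, the work surface at z = 0. Lengths are in m, angles in rad, forces in N, time in s.
With the tool pointing down it reaches from about 0.375 to 0.975 m from the base axis. Payload 3.8 kg.
Tool frame: the origin (TCP) lies on the mounting face of the last link; the fingertips stand 173 mm ahead of it and the grasp point (between the pads) lies 155 mm ahead of it; z points along the fingers, y is the line along which they close (so a half turn about z gives the same grasp; the last joint's range is limited). The gripper opens to 85 mm and grips with 20 to 120 N. Pads are 22 mm wide; open, the fingers measure 114 mm over their backs; the gripper's body (76 mm by 85 mm) begins 54 mm behind the grasp point. The pads swing forward as they close: fully open they stand 13 mm farther back than shut.
Start: joints at [1.229, 0.264, 1.604, -0, 1.274, -0.037], TCP at [0.203, 0.644, 0.405] pointing down, gripper open.
Joint ranges: [-2.63, 2.63], [-0.94, 2.18], [0.31, 2.57], [-1.31, 4.45], [0, 2.66], [-2.55, 2.55]. Speed limits (rad/s): [2.57, 2.57, 3.14, 3.14, 3.14, 3.14].

INTERFACE

Orientations are given as a rotation vector (axis times angle).
In Python, from workcell import bot gives the robot as it stands.
- The arm moves only by the tool drive_tool, never from a script. Its argument "increments" is a list of rows, each an object with "delta_pos": the shift along the tool's x, y, z in mm, a list of three; "turn": the turn about the tool's z in rad; "jaw": the opening, from -1 (shut) to 1 (fully open). A call has 1 to 8 rows; each row shifts and turns the commanded pose from where the row before left it, along the tool's axes as they then stand; what a row does not reach is not made up. A row lasts 1/12 s, in which the tool goes at most 41.7 mm and 7.16 degrees, less where a joint would pass 70% of its speed; a pose out of reach is approached as far as the arm can. A call is refused whole if a number of a shift passes 41.7 or a number of a turn 0.125, either way. A call with a gripper value outside its range is refused whole. The fingers move at their own pace and stop on an object; "grip_force" is the grip in N (left out, the last holds). Time passes only in rows, so rows that do not move let the fingers close. It gives the time, the measured TCP pose, the force, the opening and the grip force at its end, in the units of the state.
- bot.read_state(): the state, without advancing time (a new reading comes with each control period).
- bot.read_camera(name): name is "scene" or "top" or "wrist"; returns a dict with "pixels" (420x560x3 uint8, red, green, blue), "fovy" (degrees; the focal length in pixels is half the picture's height over the tangent of half this angle, whatever the lens; pixels are square), "cx", "cy" (the principal point, pixels), "camera_from_world" (4x4, takes a point from world to camera coordinates); the wrist camera has in their place "hand_eye" (4x4, takes a point from camera to tool coordinates, whose origin is the TCP and whose axes are the flange's). Camera axes: x right, y down, z forward; pixel columns grow to the right and rows downward; lengths in m; the calibration is good to about 2 mm. A picture is of the moment at which its call begins: read the wrist's pose just before it. There is no depth.
- bot.finish_job(): hands the job in; it is judged then, once.
The state is a dict: "time": time; "q": joint angles; "joint_vel": joint speeds; "joint_torque": joint torques, N m; "tool_pos": TCP position; "tcp_rot": TCP orientation; "wrist_force": force on the tool from outside, world axes, zero at the start; "torque": the same for the moment, N m; "width": opening from 0.0 (shut) to 1.0 (fully open); "grip_force": force on a finger pad.
Only numpy, scipy, OpenCV 4.12 (cv2) and the standard library are available. Lean on these libraries where they do the work, as an engineer would, in place of code of your own. Each camera call takes 0.05 s, during which the arm holds its last target. There are 200 camera calls.

## Working session

There is one attempt and no reset: what is moved stays moved. The work goes in short steps, Python scripts to look and compute and a tool call to move; the robot and the scene stay as the last step left them, time stands still between calls to the robot, and variables do not carry over. Pictures are saved under pics/ and viewed, at most 14 in all, crops included, and the job is handed in when it is done.

Besides the shell and the picture viewer there is one more tool, called after "Call:" as name(argument=value, ...), one argument or row to a line, values as JSON. drive_tool: Moves the arm, as the interface text tells. Its arguments: {"type":"object","properties":{"increments":{"type":"array"},"grip_force":{"type":"number"}},"required":["increments"]}

```bash
ls; mkdir -p pics; python3 - <<'E'
from workcell import bot
import cv2,numpy as np,pickle
s=bot.read_state();print(s)
for n in ["scene","top","wrist"]:
    c=bot.read_camera(n);cv2.imwrite(f"pics/{n}0.png",c["pixels"][:,:,::-1])
    pickle.dump((s,c),open(f"{n}0.pkl","wb"))
    print(n,{k:(v.round(4).tolist() if hasattr(v,'round') and k!='fovy' else v) for k,v in c.items() if k!="pixels"})
E
```

```text
pics
{'time': 0.0, 'q': array([ 1.22910288e+00,  2.64753729e-01,  1.60541580e+00, -8.44352417e-06,
        1.27368082e+00, -3.69278099e-02]), 'joint_vel': array([-8.30062139e-04, -1.32534586e-03,  1.37164364e-03,  7.26327629e-05,
        5.79534936e-04, -1.53605075e-03]), 'joint_torque': array([ 1.68012695e-03, -5.15096748e+01, -3.67320836e+01,  3.03599109e-04,
        1.30232685e-02,  2.83037815e-05]), 'tool_pos': array([0.20244909, 0.6435532 , 0.40333862]), 'tcp_rot': array([-0.47680676, -3.10477505,  0.00348494]), 'wrist_force': array([ 0.35443913,  0.45559614, -0.19969529]), 'torque': array([ 0.01015028, -0.03635352, -0.01918015]), 'grip_force': 0.0, 'width': 1.0030143166734822}
scene {'fovy': 49.791104343396576, 'cx': 274.00389651923837, 'cy': 208.20776642896772, 'camera_from_world': [[-0.5949, -0.8037, 0.0125, 0.3483], [-0.3997, 0.2823, -0.8721, 0.2916], [0.6974, -0.5239, -0.4891, 0.5477], [0.0, 0.0, 0.0, 1.0]]}
top {'fovy': 56.566472654659584, 'cx': 282.1872566741221, 'cy': 209.2291562683369, 'camera_from_world': [[0.0215, -0.9996, -0.0179, -0.0113], [-0.988, -0.0185, -0.153, 0.5749], [0.1526, 0.021, -0.9881, 0.8109], [0.0, 0.0, 0.0, 1.0]]}
wrist {'fovy': 61.754340100272785, 'cx': 281.7977987902724, 'cy': 215.4317493427733, 'hand_eye': [[0.0001, -0.9562, -0.2928, 0.0751], [1.0, -0.0004, 0.0017, 0.0001], [-0.0017, -0.2928, 0.9562, 0.0316], [0.0, 0.0, 0.0, 1.0]]}
```

View pics/top0.png

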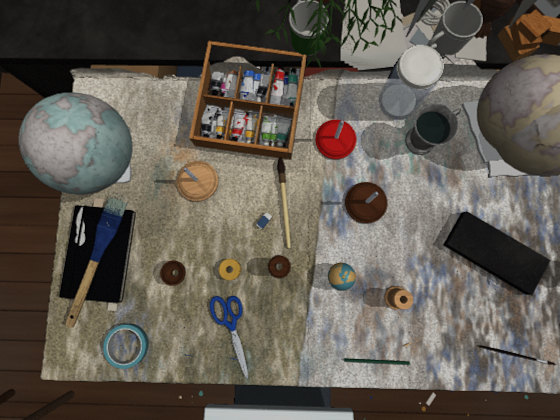

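View pics/scene0.png

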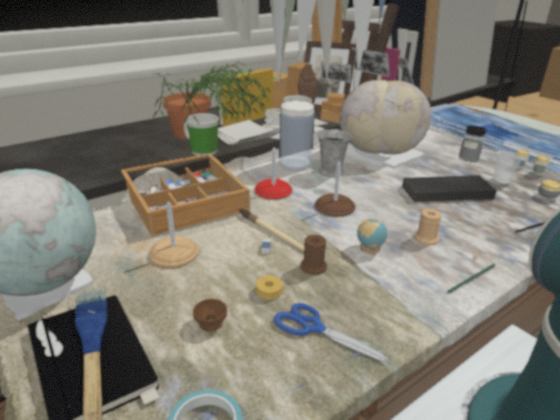

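The top view shows the walnut base at (366,202) with its rod tip near (375,195), the cup at (173,272), the collar at (229,269), the walnut column at (279,266), the globe at (342,276), the beech column at (400,298) and the red decoy at (336,139). The scene view confirms the heights: column at (314,253), cup at (210,315), collar at (269,288), globe at (372,234), rod tip near (338,163).

```bash
cat > h.py <<'E'
import numpy as np,cv2,pickle
from scipy.spatial.transform import Rotation as R
def cam(c,s=None):
    f=c["pixels"].shape[0]/2/np.tan(np.radians(c["fovy"])/2)
    K=np.array([[f,0,c["cx"]],[0,f,c["cy"]],[0,0,1]])
    if "hand_eye" in c:
        T=np.eye(4);T[:3,:3]=R.from_rotvec(s["tcp_rot"]).as_matrix();T[:3,3]=s["tool_pos"]
        W=np.linalg.inv(T@np.asarray(c["hand_eye"]))
    else: W=np.asarray(c["camera_from_world"])
    return K,W
def ray(K,W,p):
    d=W[:3,:3].T@np.linalg.inv(K)@np.array([*p,1.]);o=-W[:3,:3].T@W[:3,3];return o,d/np.linalg.norm(d)
def atz(K,W,p,z):
    o,d=ray(K,W,p);return o+d*(z-o[2])/d[2]
def proj(K,W,X):
    v=K@(W[:3,:3]@np.asarray(X,float)+W[:3,3]);return v[:2]/v[2]
def tri(r1,r2):
    (o1,d1),(o2,d2)=r1,r2
    A=np.stack([d1,-d2],1);t=np.linalg.lstsq(A,o2-o1,rcond=None)[0]
    a,b=o1+d1*t[0],o2+d2*t[1];return (a+b)/2,np.linalg.norm(a-b)
def circ(z,c,r,n=40):
    a=np.linspace(0,2*np.pi,n);return np.stack([c[0]+r*np.cos(a),c[1]+r*np.sin(a),0*a+z],1)
def togo(s,X,yaw=None):
    """delta in tool mm to bring TCP to X; tool approx down"""
    Rm=R.from_rotvec(s["tcp_rot"]).as_matrix()
    return (Rm.T@(np.asarray(X)-s["tool_pos"])*1000).round(1)
def load(n): return pickle.load(open(n+".pkl","rb"))
E
cat > m.py <<'E'
from h import *
s,t=load("top0");_,c=load("scene0");T=cam(t);S=cam(c)
P={"cup":((173,272),(210,308),.03),"collar":((229,269),(269,282),.018),"column":((279,266),(315,240),.062),"globe":((342,276),(372,234),.036),"tip":((375,195),(338,163),.115),"beechcol":((400,298),(429,213),.062)}
for k,(a,b,z) in P.items():
    X,e=tri(ray(*T,a),ray(*S,b));print(k,X.round(4),round(e,4),"top@z",atz(*T,a,z).round(4),"scene",atz(*S,b,z).round(4))
print("base c",atz(*T,(366,203),.01))
for n,(cx,cy),i in [("ta",(280,240),t),("sa",(320,230),c)]:
    p=i["pixels"][:,:,::-1];w=(266,200) if n=="ta" else (266,200)
    cv2.imwrite(f"pics/{n}.png",cv2.resize(p[cy-95:cy+95,cx-130:cx+130],None,fx=3,fy=3,interpolation=cv2.INTER_CUBIC))
Rm=R.from_rotvec(s["tcp_rot"]).as_matrix();print(Rm.round(3))
E
python3 m.py
```

```text
cup [0.4346 0.2363 0.0317] 0.0017 top@z [0.434  0.2361 0.03  ] scene [0.4369 0.236  0.03  ]
collar [0.4435 0.1155 0.0215] 0.0011 top@z [0.4431 0.1156 0.018 ] scene [0.4475 0.1133 0.018 ]
column [0.4523 0.0047 0.0616] 0.0019 top@z [0.4517 0.004  0.062 ] scene [0.4526 0.0057 0.062 ]
globe [ 0.4339 -0.1311  0.0342] 0.001 top@z [ 0.4335 -0.1312  0.036 ] scene [ 0.4323 -0.1283  0.036 ]
tip [ 0.5975 -0.1859  0.1155] 0.003 top@z [ 0.5965 -0.1871  0.115 ] scene [ 0.5993 -0.1856  0.115 ]
beechcol [ 0.3916 -0.2465  0.064 ] 0.0008 top@z [ 0.3918 -0.2468  0.062 ] scene [ 0.3933 -0.2501  0.062 ]
base c [ 0.59821622 -0.18941725  0.01      ]
[[-0.954  0.3   -0.001]
 [ 0.3    0.954 -0.002]
 [ 0.    -0.002 -1.   ]]
```

View pics/ta.png

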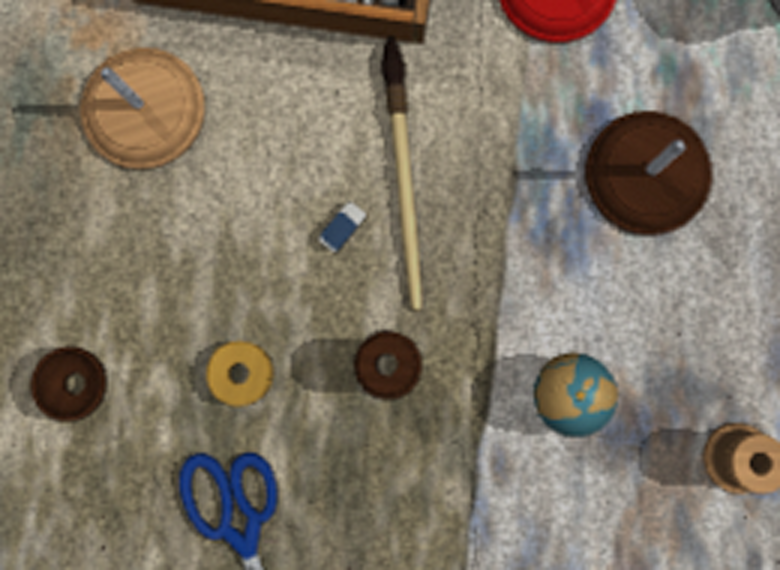

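View pics/sa.png

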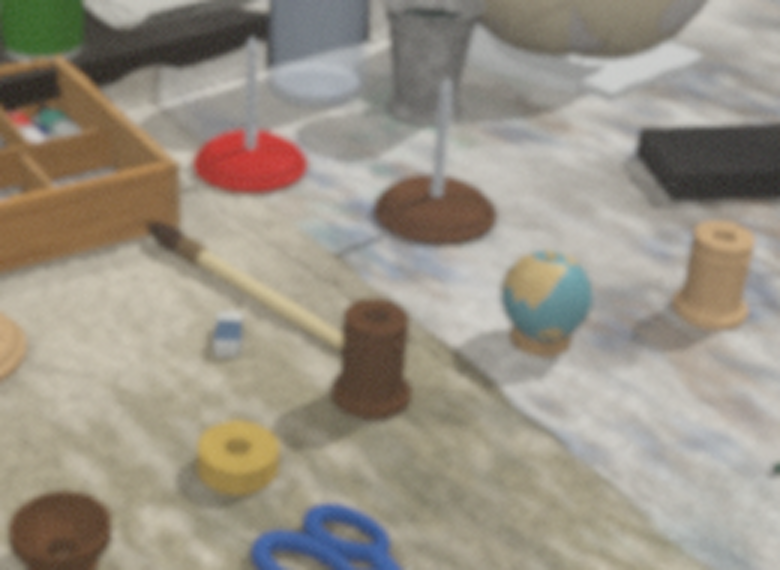

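The crops agree with my picks: the heights triangulate to 32, 21, 62, 34 and 115 mm against 30, 18, 62, 36 and 115 expected. The walnut column stands foot down and the cup bowl up. Next I fly over the column for a close wrist view.

Call:
drive_tool(
  increments=[
    {"delta_pos": [-24, -30, 2.4], "turn": 0, "jaw": 1},
    {"delta_pos": [-24, -30, 2.4], "turn": 0, "jaw": 1},
    {"delta_pos": [-24, -30, 2.4], "turn": 0, "jaw": 1},
    {"delta_pos": [-24, -30, 2.4], "turn": 0, "jaw": 1},
    {"delta_pos": [-24, -30, 2.4], "turn": 0, "jaw": 1},
    {"delta_pos": [-24, -30, 2.4], "turn": 0, "jaw": 1},
    {"delta_pos": [-24, -30, 2.4], "turn": 0, "jaw": 1},
    {"delta_pos": [-24, -30, 2.4], "turn": 0, "jaw": 1},
  ],
)

```text
time: 0.82
tool_pos: [0.3138, 0.3555, 0.3851]
tcp_rot: [-0.476, -3.105, 0.0]
wrist_force: [0.7, 0.3, -0.5]
width: 1.003
grip_force: 0.0
```

Call:
drive_tool(
  increments=[
    {"delta_pos": [-24, -30, 2.4], "turn": 0, "jaw": 1},
    {"delta_pos": [-24, -30, 2.4], "turn": 0, "jaw": 1},
    {"delta_pos": [-24, -30, 2.4], "turn": 0, "jaw": 1},
    {"delta_pos": [-24, -30, 2.4], "turn": 0, "jaw": 1},
    {"delta_pos": [-24, -30, 2.4], "turn": 0, "jaw": 1},
    {"delta_pos": [-24, -30, 2.4], "turn": 0, "jaw": 1},
    {"delta_pos": [-24, -30, 2.4], "turn": 0, "jaw": 1},
    {"delta_pos": [-24, -30, 2.4], "turn": 0, "jaw": 1},
  ],
)

```text
time: 1.48
tool_pos: [0.4248, 0.0689, 0.3662]
tcp_rot: [0.477, 3.105, 0.0]
wrist_force: [1.1, 0.9, -0.7]
width: 1.0
grip_force: 0.0
```

Call:
drive_tool(
  increments=[
    {"delta_pos": [-23, -27, 2], "turn": 0, "jaw": 1},
    {"delta_pos": [-23, -27, 2], "turn": 0, "jaw": 1},
    {"delta_pos": [0, 0, 0], "turn": 0, "jaw": 1},
    {"delta_pos": [0, 0, 0], "turn": 0, "jaw": 1},
    {"delta_pos": [0, 0, 0], "turn": 0, "jaw": 1},
  ],
)

```text
time: 1.9
tool_pos: [0.4522, 0.0055, 0.3619]
tcp_rot: [-0.478, -3.104, -0.001]
wrist_force: [-0.5, -0.7, 1.3]
width: 1.002
grip_force: 0.0
```

```bash
cat > look.py <<'E'
import sys;from h import *;from workcell import bot
n=sys.argv[1];s=bot.read_state();c=bot.read_camera("wrist");pickle.dump((s,c),open(n+".pkl","wb"))
cv2.imwrite(f"pics/{n}.png",c["pixels"][:,:,::-1])
print(round(s["time"],2),s["tool_pos"].round(4),s["tcp_rot"].round(4),"q6",s["q"][5].round(2),"F",s["wrist_force"].round(1),"w",round(s["width"],3))
E
python3 look.py w1
```

```text
1.9 [0.4522 0.0055 0.3619] [-4.7840e-01 -3.1037e+00 -7.0000e-04] q6 -1.31 F [-0.5 -0.7  1.3] w 1.002
```

View pics/w1.png

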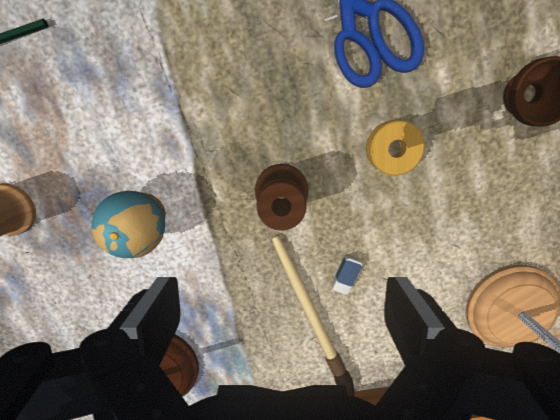

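The wrist view shows the column's bore at (282,207), the collar at (396,149), the globe at (128,224) with its pin near (113,237), and part of the cup at (540,92). I refine these by fitting silhouettes of the known profiles to colour masks.

```bash
cat >> h.py <<'E'
from scipy.optimize import minimize
PROF={"column":[(0,.0255),(.008,.0255),(.008,.02),(.062,.02),(.05,.021)],"collar":[(0,.024),(.018,.024)],"cup":[(0,.019),(.02,.027),(.03,.027)],
"globe":[(.03*np.sin(a),.03*np.cos(a)) for a in np.linspace(-1.5,1.5,15)],"base":[(0,.048),(.008,.048)]}
def sil(K,W,X,name,shape):
    m=np.zeros(shape,np.uint8);parts=PROF[name]
    groups=[parts[:2],parts[2:]] if name=="column" else [parts]
    for g in groups:
        p=np.concatenate([circ(X[2]+z,X,r) for z,r in g]);q=np.array([proj(K,W,v) for v in p])
        cv2.fillConvexPoly(m,cv2.convexHull((q*16).round().astype(np.int32)),1,cv2.LINE_AA,4)
    return m
def cmask(img,kind):
    h=cv2.cvtColor(img,cv2.COLOR_RGB2HSV).astype(int);r,g,b=[img[...,i].astype(int) for i in range(3)]
    if kind=="dark": m=(r<115)&(r>b*1.35)&(h[...,1]>90)
    if kind=="brass": m=(h[...,1]>110)&(r>90)&(r>b*1.6)
    if kind=="globe": m=(h[...,1]>80)
    return cv2.morphologyEx(m.astype(np.uint8),cv2.MORPH_CLOSE,np.ones((7,7)))
def fit(c,s,name,X0,kind,free=2,pad=45):
    K,W=cam(c,s);img=c["pixels"];M=cmask(img,kind)
    roi=cv2.dilate(sil(K,W,X0,name,M.shape),np.ones((pad//2,pad//2)))
    M=M*roi;n,l,st,_=cv2.connectedComponentsWithStats(M)
    M=(l==1+np.argmax(st[1:,4])).astype(np.uint8)
    cs,_=cv2.findContours(M,0,2);M[:]=0;cv2.drawContours(M,cs,-1,1,-1)
    def f(d):
        S=sil(K,W,X0+np.r_[d,0,0][:3]*.001,name,M.shape);return 1-(S&M).sum()/((S|M).sum()+1)
    best=minimize(f,np.zeros(free),method="Nelder-Mead",options=dict(initial_simplex=np.vstack([np.zeros(free),4*np.eye(free)])+ -1,xatol=.05,fatol=1e-4))
    return X0+np.r_[best.x,0,0][:3]*.001,1-best.fun
E
cat > f1.py <<'E'
from h import *
s,c=load("w1")
G={"column":([.452,.004,0],"dark"),"collar":([.443,.1155,0],"brass"),"globe":([.4335,-.131,.036],"globe")}
for k,(X,kd) in G.items():
    print(k,"wrist",*fit(c,s,k,np.array(X),kd), "wrist+z",*fit(c,s,k,np.array(X),kd,3))
    for n in("top0","scene0"):
        ss,cc=load(n);print("   ",n,*fit(cc,ss,k,np.array(X),kd,2,20))
print("hole",atz(*cam(c,s),(282,207),.062),atz(*cam(c,s),(397,149),.018))
E
python3 f1.py
```

```text
column wrist [0.45164617 0.0058201  0.        ] 0.9501329787234043 wrist+z [ 0.45331319  0.00508869 -0.00808424] 0.9871616932685635
    top0 [0.45139404 0.00512964 0.        ] 0.9418604651162791
    scene0 [0.45814819 0.00170166 0.        ] 0.7685683530678149
collar wrist [0.44351727 0.11573648 0.        ] 0.9601353892440767 wrist+z [ 0.44476439  0.11734313 -0.00686769] 0.9864130434782609
    top0 [0.44245703 0.11574414 0.        ] 0.9653465346534653
    scene0 [0.44522583 0.11652588 0.        ] 0.8241042345276873
globe wrist [ 0.43290263 -0.12811839  0.036     ] 0.9489372098705107 wrist+z [ 0.43359388 -0.12976829  0.03323229] 0.9556930693069307
    top0 [ 0.43299618 -0.1295474   0.036     ] 0.9066874027993779
    scene0 [ 0.43961816 -0.1339668   0.036     ] 0.19586206896551728
hole [0.45206684 0.00637176 0.062     ] [0.44381051 0.11517668 0.018     ]
```

Wrist and top fits agree on the column at about (0.452, 0.006), and the tool is already over it. I descend and grip.

Call:
drive_tool(
  increments=[
    {"delta_pos": [0, 0, 25], "turn": 0, "jaw": 1},
    {"delta_pos": [0, 0, 25], "turn": 0, "jaw": 1},
    {"delta_pos": [0, 0, 25], "turn": 0, "jaw": 1},
    {"delta_pos": [0, 0, 25], "turn": 0, "jaw": 1},
    {"delta_pos": [0, 0, 20], "turn": 0, "jaw": 1},
    {"delta_pos": [0, 0, 20], "turn": 0, "jaw": 1},
    {"delta_pos": [0, 0, 17], "turn": 0, "jaw": 1},
    {"delta_pos": [0, 0, 0], "turn": 0, "jaw": 1},
  ],
)

```text
time: 2.62
tool_pos: [0.4499, 0.0072, 0.202]
tcp_rot: [-0.471, -3.099, 0.001]
wrist_force: [-1.5, -0.4, -0.3]
width: 1.002
grip_force: 0.0
```

Call:
drive_tool(
  increments=[
    {"delta_pos": [0, 0, 0], "turn": 0, "jaw": -1},
    {"delta_pos": [0, 0, 0], "turn": 0, "jaw": -1},
    {"delta_pos": [0, 0, 0], "turn": 0, "jaw": -1},
    {"delta_pos": [0, 0, 0], "turn": 0, "jaw": -1},
    {"delta_pos": [0, 0, 0], "turn": 0, "jaw": -1},
    {"delta_pos": [0, 0, 0], "turn": 0, "jaw": -1},
    {"delta_pos": [0, 0, 0], "turn": 0, "jaw": -1},
    {"delta_pos": [0, 0, 0], "turn": 0, "jaw": -1},
  ],
  grip_force=40,
)

```text
time: 3.28
tool_pos: [0.4535, 0.0056, 0.2071]
tcp_rot: [0.477, 3.102, 0.001]
wrist_force: [-1.4, 1.2, 5.7]
width: 0.464
grip_force: 40.3
```

```bash
python3 look.py w2
```

```text
3.28 [0.4535 0.0056 0.2071] [4.7700e-01 3.1023e+00 1.4000e-03] q6 -1.31 F [-1.4  1.2  5.7] w 0.464
```

Call:
drive_tool(
  increments=[
    {"delta_pos": [0, 0, -5], "turn": 0, "jaw": -1},
    {"delta_pos": [0, 0, -15], "turn": 0, "jaw": -1},
    {"delta_pos": [0, 0, -30], "turn": 0, "jaw": -1},
    {"delta_pos": [0, 0, -40], "turn": 0, "jaw": -1},
    {"delta_pos": [-10, -4, -38], "turn": 0, "jaw": -1},
    {"delta_pos": [-26, -10, -32], "turn": 0, "jaw": -1},
    {"delta_pos": [-32, -14, -20], "turn": 0, "jaw": -1},
    {"delta_pos": [-34, -15, -13], "turn": 0, "jaw": -1},
  ],
)

```text
time: 4.0
tool_pos: [0.5374, -0.0664, 0.4025]
tcp_rot: [0.474, 3.099, 0.0]
wrist_force: [1.2, -0.2, -0.8]
width: 0.466
grip_force: 40.7
```

Call:
drive_tool(
  increments=[
    {"delta_pos": [-34, -15, 0], "turn": 0, "jaw": -1},
    {"delta_pos": [-30, -13, 0], "turn": 0, "jaw": -1},
    {"delta_pos": [-20, -7, 0], "turn": 0, "jaw": -1},
    {"delta_pos": [-10, -4, 0], "turn": 0, "jaw": -1},
    {"delta_pos": [0, 0, 0], "turn": 0, "jaw": -1},
    {"delta_pos": [0, 0, 0], "turn": 0, "jaw": -1},
    {"delta_pos": [0, 0, 0], "turn": 0, "jaw": -1},
  ],
)

```text
time: 4.58
tool_pos: [0.6135, -0.1305, 0.3974]
tcp_rot: [-0.476, -3.104, -0.001]
wrist_force: [0.0, 0.5, -1.3]
width: 0.465
grip_force: 40.7
```

```bash
python3 look.py w3
```

```text
4.58 [ 0.6135 -0.1305  0.3974] [-4.7620e-01 -3.1037e+00 -8.0000e-04] q6 -1.52 F [ 0.   0.5 -1.3] w 0.465
```

View pics/w3.png

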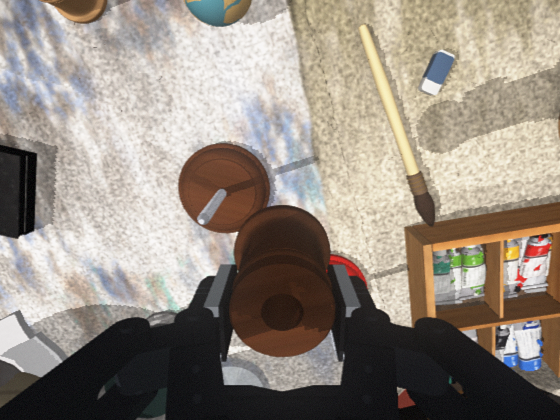

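The held column's top bore is at (282,312) and its foot ring is centred near (282,250). The rod tip is at (204,219), with the base disc round (224,188).

```bash
cat > f2.py <<'E'
from h import *
s,c=load("w3");K,W=cam(c,s);Rm=R.from_rotvec(s["tcp_rot"]).as_matrix()
he=np.asarray(c["hand_eye"])
def tool_at(p,z):
    d=he[:3,:3]@np.linalg.inv(K)@np.array([*p,1.]);o=he[:3,3];return o+d*(z-o[2])/d[2]
print("hole in tool",tool_at((283,312),.142)*1000)
tip=atz(K,W,(204,218),.115);print("tip",tip)
b=[];
print("base",fit(c,s,"base",np.array([.598,-.188,0.]),"dark"))
s0,t=load("top0");print("base top",fit(t,s0,"base",np.array([.598,-.188,0.]),"dark",2,20),"tip top",atz(*cam(t),(376,194),.115))
# foot in tool frame: predict circle if axis at tool (0,0)
TW=lambda v:s["tool_pos"]+Rm@np.array(v)
for z,r in((.142,.02),(.204,.0255)):
    q=np.array([proj(K,W,TW([r*np.cos(a),r*np.sin(a),z])) for a in np.linspace(0,6.28,60)]);print(z,"ext x",q[:,0].min(),q[:,0].max(),"y",q[:,1].min(),q[:,1].max())
print("togo tip",togo(s,[tip[0],tip[1],s["tool_pos"][2]]))
E
python3 f2.py
```

```text
hole in tool [  5.07048302   0.68763249 142.        ]
tip [ 0.59932185 -0.18646421  0.115     ]
base (array([ 0.60283987, -0.18893506,  0.        ]), np.float64(0.7437414030261348))
base top (array([ 0.60051562, -0.18942969,  0.        ]), np.float64(0.9370629370629371)) tip top [ 0.59858762 -0.18912918  0.115     ]
0.142 ext x 225.95874317827077 336.1846862995915 y 274.26105209900606 369.75801579445294
0.204 ext x 233.15505910829032 329.045451568154 y 209.49289516071397 298.0587245534874
togo tip [ -3.2 -57.6  -0. ]
```

Correcting for the few-mm depth bias shown by the apparent sizes, all the estimates put the shift to the rod axis at about x −5, y −60 mm. I move over it and lower to where the tip should have entered by about 12 mm.

Call:
drive_tool(
  increments=[
    {"delta_pos": [-1, -10, 0], "turn": 0, "jaw": -1},
    {"delta_pos": [-1, -20, 10], "turn": 0, "jaw": -1},
    {"delta_pos": [-2, -20, 20], "turn": 0, "jaw": -1},
    {"delta_pos": [-1, -10, 20], "turn": 0, "jaw": -1},
    {"delta_pos": [0, 0, 10], "turn": 0, "jaw": -1},
    {"delta_pos": [0, 0, 0], "turn": 0, "jaw": -1},
    {"delta_pos": [0, 0, 0], "turn": 0, "jaw": -1},
  ],
)

```text
time: 5.22
tool_pos: [0.6008, -0.1895, 0.3373]
tcp_rot: [-0.477, -3.104, -0.001]
wrist_force: [0.1, 0.5, -0.7]
width: 0.466
grip_force: 40.7
```

Call:
drive_tool(
  increments=[
    {"delta_pos": [0, 0, 4], "turn": 0, "jaw": -1},
    {"delta_pos": [0, 0, 4], "turn": 0, "jaw": -1},
    {"delta_pos": [0, 0, 4], "turn": 0, "jaw": -1},
    {"delta_pos": [0, 0, 4], "turn": 0, "jaw": -1},
    {"delta_pos": [0, 0, 4], "turn": 0, "jaw": -1},
    {"delta_pos": [0, 0, 4], "turn": 0, "jaw": -1},
    {"delta_pos": [0, 0, 4], "turn": 0, "jaw": -1},
    {"delta_pos": [0, 0, 0], "turn": 0, "jaw": -1},
  ],
)

```text
time: 5.88
tool_pos: [0.6008, -0.1899, 0.3083]
tcp_rot: [-0.477, -3.103, -0.001]
wrist_force: [0.2, -0.1, -1.9]
width: 0.465
grip_force: 40.7
```

```bash
python3 look.py w4;  python3 - <<'E'
from workcell import bot
from h import *
c=bot.read_camera("scene");S=cam(c);u,v=proj(*S,[.6,-.189,.1]).astype(int);print(u,v)
cv2.imwrite("pics/s4.png",cv2.resize(c["pixels"][v-50:v+60,u-70:u+70,::-1],None,fx=4,fy=4,interpolation=cv2.INTER_CUBIC))
E
```

```text
5.88 [ 0.6008 -0.1899  0.3083] [-4.7670e-01 -3.1032e+00 -6.0000e-04] q6 -1.61 F [ 0.2 -0.1 -1.9] w 0.465
338 168
```

View pics/s4.png

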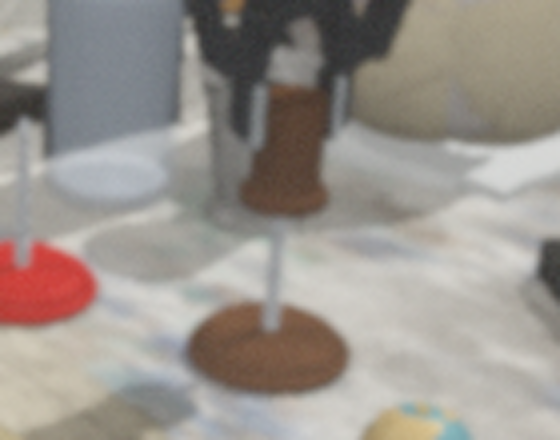

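The scene crop shows the foot centred near (285,190) in the crop and the rod running up to (276,222), where it disappears behind the foot. The full rod would reach y≈180, so the tip is already inside the bore with no force. I keep lowering and watch the lateral force.

Call:
drive_tool(
  increments=[
    {"delta_pos": [0, 0, 4], "turn": 0, "jaw": -1},
    {"delta_pos": [0, 0, 4], "turn": 0, "jaw": -1},
    {"delta_pos": [0, 0, 4], "turn": 0, "jaw": -1},
    {"delta_pos": [0, 0, 4], "turn": 0, "jaw": -1},
    {"delta_pos": [0, 0, 4], "turn": 0, "jaw": -1},
    {"delta_pos": [0, 0, 0], "turn": 0, "jaw": -1},
  ],
)

```text
time: 6.48
tool_pos: [0.6007, -0.1899, 0.2883]
tcp_rot: [-0.477, -3.103, -0.001]
wrist_force: [-0.5, -0.1, -1.4]
width: 0.464
grip_force: 40.7
```

```bash
python3 look.py w5;  python3 - <<'E'
from workcell import bot
from h import *
c=bot.read_camera("scene");S=cam(c);u,v=proj(*S,[.6,-.189,.1]).astype(int);print(u,v)
pickle.dump(({},c),open("s5.pkl","wb"))
cv2.imwrite("pics/s5.png",cv2.resize(c["pixels"][v-50:v+60,u-70:u+70,::-1],None,fx=4,fy=4,interpolation=cv2.INTER_CUBIC))
E
```

```text
6.48 [ 0.6007 -0.1899  0.2883] [-4.767e-01 -3.103e+00 -7.000e-04] q6 -1.61 F [-0.5 -0.1 -1.4] w 0.464
338 168
```

View pics/s5.png

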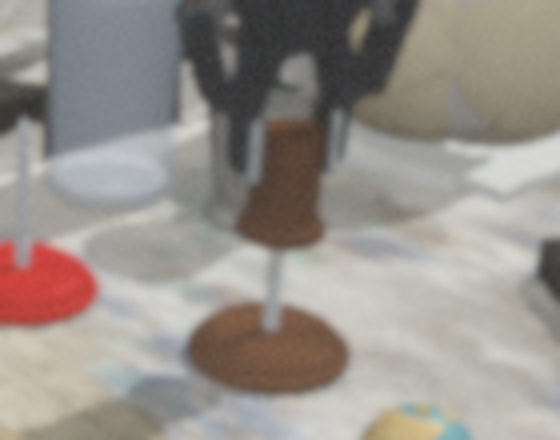

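The foot (centre about 281 in the crop) is now well down the rod (275), so the column is threaded. I nudge it about 1.5 mm to centre and keep lowering.

Call:
drive_tool(
  increments=[
    {"delta_pos": [-0.5, 1.4, 6], "turn": 0, "jaw": -1},
    {"delta_pos": [0, 0, 7], "turn": 0, "jaw": -1},
    {"delta_pos": [0, 0, 7], "turn": 0, "jaw": -1},
    {"delta_pos": [0, 0, 7], "turn": 0, "jaw": -1},
    {"delta_pos": [0, 0, 7], "turn": 0, "jaw": -1},
    {"delta_pos": [0, 0, 7], "turn": 0, "jaw": -1},
    {"delta_pos": [0, 0, 7], "turn": 0, "jaw": -1},
    {"delta_pos": [0, 0, 0], "turn": 0, "jaw": -1},
  ],
)

```text
time: 7.25
tool_pos: [0.6013, -0.1885, 0.2394]
tcp_rot: [-0.476, -3.102, -0.001]
wrist_force: [-0.4, 0.4, -1.7]
width: 0.466
grip_force: 40.7
```

Call:
drive_tool(
  increments=[
    {"delta_pos": [0, 0, 2], "turn": 0, "jaw": -1},
    {"delta_pos": [0, 0, 2], "turn": 0, "jaw": -1},
    {"delta_pos": [0, 0, 2], "turn": 0, "jaw": -1},
    {"delta_pos": [0, 0, 2], "turn": 0, "jaw": -1},
    {"delta_pos": [0, 0, 0], "turn": 0, "jaw": -1},
  ],
)

```text
time: 7.67
tool_pos: [0.602, -0.1888, 0.2335]
tcp_rot: [-0.477, -3.105, -0.0]
wrist_force: [-0.1, 0.6, -1.6]
width: 0.467
grip_force: 40.7
```

Call:
drive_tool(
  increments=[
    {"delta_pos": [0, 0, 1], "turn": 0, "jaw": -1},
    {"delta_pos": [0, 0, 1], "turn": 0, "jaw": -1},
    {"delta_pos": [0, 0, 1], "turn": 0, "jaw": -1},
    {"delta_pos": [0, 0, 1], "turn": 0, "jaw": -1},
    {"delta_pos": [0, 0, 1], "turn": 0, "jaw": -1},
    {"delta_pos": [0, 0, 0], "turn": 0, "jaw": -1},
  ],
)

```text
time: 8.17
tool_pos: [0.602, -0.1888, 0.2284]
tcp_rot: [-0.477, -3.105, -0.0]
wrist_force: [-0.5, 0.0, -1.5]
width: 0.458
grip_force: 40.7
```

Call:
drive_tool(
  increments=[
    {"delta_pos": [0, 0, 1], "turn": 0, "jaw": -1},
    {"delta_pos": [0, 0, 1], "turn": 0, "jaw": -1},
    {"delta_pos": [0, 0, 0], "turn": 0, "jaw": -1},
    {"delta_pos": [0, 0, 0], "turn": 0, "jaw": -1},
  ],
)

```text
time: 8.5
tool_pos: [0.6022, -0.1889, 0.2272]
tcp_rot: [0.477, 3.105, -0.0]
wrist_force: [-1.5, 0.8, 3.1]
width: 0.462
grip_force: 41.0
```

Contact is felt at z = 0.227, exactly 20 mm above the grasp height of 0.207, so the column is seated. I release, lift, and go over the collar.

Call:
drive_tool(
  increments=[
    {"delta_pos": [0, 0, 0.5], "turn": 0, "jaw": -1},
    {"delta_pos": [0, 0, 0], "turn": 0, "jaw": 0.2},
    {"delta_pos": [0, 0, 0], "turn": 0, "jaw": 0.6},
    {"delta_pos": [0, 0, 0], "turn": 0, "jaw": 1},
    {"delta_pos": [0, 0, 0], "turn": 0, "jaw": 1},
    {"delta_pos": [0, 0, 0], "turn": 0, "jaw": 1},
    {"delta_pos": [0, 0, 0], "turn": 0, "jaw": 1},
  ],
)

```text
time: 9.08
tool_pos: [0.6021, -0.1888, 0.2261]
tcp_rot: [-0.477, -3.105, -0.0]
wrist_force: [-0.2, 0.5, 0.1]
width: 0.998
grip_force: 0.0
```

Call:
drive_tool(
  increments=[
    {"delta_pos": [0, 0, -10], "turn": 0, "jaw": 1},
    {"delta_pos": [0, 0, -25], "turn": 0, "jaw": 1},
    {"delta_pos": [0, 0, -40], "turn": 0, "jaw": 1},
    {"delta_pos": [0, 0, -40], "turn": 0, "jaw": 1},
    {"delta_pos": [0, 0, -30], "turn": 0, "jaw": 1},
    {"delta_pos": [0, 0, -15], "turn": 0, "jaw": 1},
    {"delta_pos": [0, 0, 0], "turn": 0, "jaw": 1},
    {"delta_pos": [0, 0, 0], "turn": 0, "jaw": 1},
  ],
)

```text
time: 9.75
tool_pos: [0.6024, -0.1889, 0.3883]
tcp_rot: [0.476, 3.102, -0.001]
wrist_force: [-0.1, 0.2, -0.2]
width: 0.999
grip_force: 0.0
```

```bash
python3 look.py w6; python3 - <<'E'
from h import *
s,_=load("w6");print("collar",togo(s,[.4435,.1155,.33]))
E
```

```text
9.75 [ 0.6024 -0.1889  0.3883] [ 4.7640e-01  3.1016e+00 -1.1000e-03] q6 -1.61 F [-0.1  0.2 -0.2] w 0.999
collar [243.1 242.7  57.4]
```

View pics/w6.png

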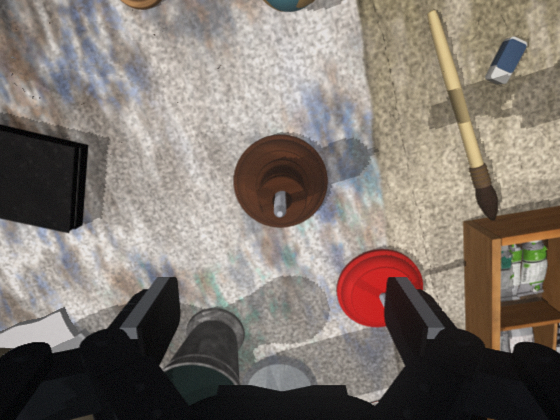

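The column sits centred on the base with the rod standing through it. The tip is at (280,214), which puts the rod axis at about (0.600, −0.1895), in agreement with the top-view fit. Now to the collar.

Call:
drive_tool(
  increments=[
    {"delta_pos": [12, 12, 0], "turn": 0, "jaw": 1},
    {"delta_pos": [24, 24, 0], "turn": 0, "jaw": 1},
    {"delta_pos": [28, 28, 0], "turn": 0, "jaw": 1},
    {"delta_pos": [28, 28, 6], "turn": 0, "jaw": 1},
    {"delta_pos": [28, 28, 8], "turn": 0, "jaw": 1},
    {"delta_pos": [28, 28, 8], "turn": 0, "jaw": 1},
    {"delta_pos": [28, 28, 8], "turn": 0, "jaw": 1},
    {"delta_pos": [28, 28, 8], "turn": 0, "jaw": 1},
  ],
)

```text
time: 10.47
tool_pos: [0.4665, 0.0682, 0.3454]
tcp_rot: [-0.477, -3.101, 0.001]
wrist_force: [1.2, 0.4, 0.6]
width: 0.998
grip_force: 0.0
```

Call:
drive_tool(
  increments=[
    {"delta_pos": [25, 25, 9], "turn": 0, "jaw": 1},
    {"delta_pos": [14, 14, 10], "turn": 0, "jaw": 1},
    {"delta_pos": [0, 0, 0], "turn": 0, "jaw": 1},
    {"delta_pos": [0, 0, 0], "turn": 0, "jaw": 1},
    {"delta_pos": [0, 0, 0], "turn": 0, "jaw": 1},
  ],
)

```text
time: 10.88
tool_pos: [0.4432, 0.1155, 0.3283]
tcp_rot: [-0.476, -3.104, 0.002]
wrist_force: [0.9, -0.2, 0.4]
width: 1.0
grip_force: 0.0
```

```bash
python3 look.py w7; python3 - <<'E'
from h import *
s,c=load("w7");X,q=fit(c,s,"collar",np.array([.4435,.1155,0]),"brass");print(X,q,fit(c,s,"collar",np.array([.4435,.1155,0]),"brass",3))
print("togo",togo(s,[X[0],X[1],.178]))
m=cmask(c["pixels"],"brass")
# hole: dark blob inside collar
K,W=cam(c,s);u,v=proj(K,W,[X[0],X[1],.018]).astype(int);g=c["pixels"][v-14:v+15,u-14:u+15].sum(2)<170
ys,xs=np.nonzero(g);print("hole px",xs.mean()+u-14,ys.mean()+v-14,len(xs),u,v)
s1,c1=load("w1");print("cup w1",fit(c1,s1,"cup",np.array([.4345,.236,0]),"dark"))
print("cup w7",fit(c,s,"cup",np.array([.4345,.236,0]),"dark"),proj(K,W,[.4345,.236,.03]))
E
```

```text
10.88 [0.4432 0.1155 0.3283] [-4.7590e-01 -3.1039e+00  1.8000e-03] q6 -1.07 F [ 0.9 -0.2  0.4] w 1.0
[0.4438623  0.11549023 0.        ] 0.9581560283687943 (array([ 0.44498522,  0.11505332, -0.00601754]), np.float64(0.9886071297317163))
togo [ -0.9   0.4 150.3]
hole px nan nan 0 281 204
cup w1 (array([0.43358395, 0.23948215, 0.        ]), np.float64(0.9789638932496075))
cup w7 (array([0.43339741, 0.2371894 , 0.        ]), np.float64(0.937584497521406)) [431.00963868 151.16158155]<stdin>:7: RuntimeWarning: Mean of empty slice.
  ret = ret.dtype.type(ret / rcount)
```

Collar fit: offset about x −1.3, y +0.3 mm. I descend to TCP z ≈ 0.178 and grip.

Call:
drive_tool(
  increments=[
    {"delta_pos": [-1.3, 0.3, 15], "turn": 0, "jaw": 1},
    {"delta_pos": [0, 0, 28], "turn": 0, "jaw": 1},
    {"delta_pos": [0, 0, 28], "turn": 0, "jaw": 1},
    {"delta_pos": [0, 0, 28], "turn": 0, "jaw": 1},
    {"delta_pos": [0, 0, 24], "turn": 0, "jaw": 1},
    {"delta_pos": [0, 0, 17], "turn": 0, "jaw": 1},
    {"delta_pos": [0, 0, 10], "turn": 0, "jaw": 1},
    {"delta_pos": [0, 0, 0], "turn": 0, "jaw": 1},
  ],
)

```text
time: 11.6
tool_pos: [0.4441, 0.1146, 0.1772]
tcp_rot: [-0.479, -3.101, 0.003]
wrist_force: [-0.1, -0.1, 0.8]
width: 1.002
grip_force: 0.0
```

Call:
drive_tool(
  increments=[
    {"delta_pos": [0, 0, 0], "turn": 0, "jaw": 0.5},
    {"delta_pos": [0, 0, 0], "turn": 0, "jaw": 0},
    {"delta_pos": [0, 0, 0], "turn": 0, "jaw": -1},
    {"delta_pos": [0, 0, 0], "turn": 0, "jaw": -1},
    {"delta_pos": [0, 0, 0], "turn": 0, "jaw": -1},
    {"delta_pos": [0, 0, 0], "turn": 0, "jaw": -1},
    {"delta_pos": [0, 0, 0], "turn": 0, "jaw": -1},
    {"delta_pos": [0, 0, 0], "turn": 0, "jaw": -1},
  ],
  grip_force=50,
)

```text
time: 12.27
tool_pos: [0.4458, 0.1159, 0.1812]
tcp_rot: [0.476, 3.102, 0.001]
wrist_force: [0.3, -1.4, 6.2]
width: 0.526
grip_force: 51.0
```

```bash
python3 look.py w8; python3 - <<'E'
from h import *
s,_=load("w8");print("rod",togo(s,[.6003,-.1894,.345]))
E
```

```text
12.27 [0.4458 0.1159 0.1812] [4.7570e-01 3.1018e+00 1.2000e-03] q6 -1.07 F [ 0.3 -1.4  6.2] w 0.526
rod [-239.5 -244.8 -163.3]
```

Opening 0.526 × 85 ≈ 45 mm is a bit less than the 48 expected, so I lift a little and check the hold.

Call:
drive_tool(
  increments=[
    {"delta_pos": [0, 0, -4], "turn": 0, "jaw": -1},
    {"delta_pos": [0, 0, -10], "turn": 0, "jaw": -1},
    {"delta_pos": [0, 0, -20], "turn": 0, "jaw": -1},
    {"delta_pos": [0, 0, -26], "turn": 0, "jaw": -1},
    {"delta_pos": [0, 0, -20], "turn": 0, "jaw": -1},
    {"delta_pos": [0, 0, 0], "turn": 0, "jaw": -1},
    {"delta_pos": [0, 0, 0], "turn": 0, "jaw": -1},
  ],
)

```text
time: 12.9
tool_pos: [0.4454, 0.1161, 0.2614]
tcp_rot: [0.476, 3.101, 0.003]
wrist_force: [0.3, -0.3, -2.2]
width: 0.526
grip_force: 51.4
```

```bash
python3 look.py w9; python3 - <<'E'
from h import *
s,c=load("w9");he=np.asarray(c["hand_eye"]);s0=dict(tool_pos=np.zeros(3),tcp_rot=np.zeros(3))
cc=dict(c);K,W=cam(c,s0)  # world=tool
m=cmask(c["pixels"],"brass");n,l,st,ce=cv2.connectedComponentsWithStats(m);i=1+np.argmax(st[1:,4]*(abs(ce[1:,0]-282)<40));print(st[i],ce[i])
for z in(.163,.166,.169):
  for zz,r in((z,.024),(z+.018,.024)):
    q=np.array([proj(K,W,v) for v in circ(zz,[0,0],r)]);print(z,zz,q.min(0).round(1),q.max(0).round(1))
cv2.imwrite("pics/w9c.png",cv2.resize(c["pixels"][150:400,140:420,::-1],None,fx=2.4,fy=2.4))
E
```

```text
12.9 [0.4454 0.1161 0.2614] [4.7600e-01 3.1009e+00 2.6000e-03] q6 -1.07 F [ 0.3 -0.3 -2.2] w 0.526
[ 228  223  108  113 9482] [281.77241088 279.65302679]
0.163 0.163 [224.1 241.4] [338.1 343.2]
0.163 0.181 [230.1 226.9] [332.1 319.6]
0.166 0.166 [225.2 238.8] [337.  338.9]
0.166 0.184 [230.9 224.7] [331.3 316.1]
0.169 0.169 [226.2 236.2] [336.  334.8]
0.169 0.187 [231.8 222.7] [330.4 312.8]
```

View pics/w9c.png

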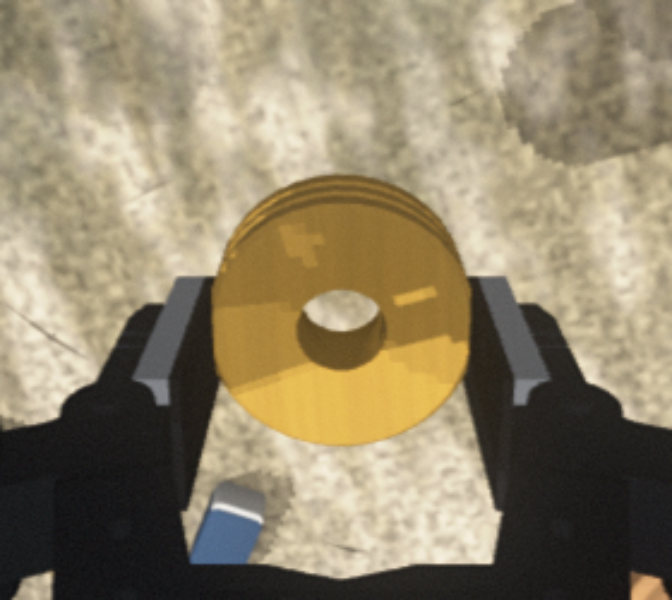

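The collar is held level and centred, with its axis within 0.5 mm of the tool axis. I carry it over the rod.

Call:
drive_tool(
  increments=[
    {"delta_pos": [-5, -5, -15], "turn": 0, "jaw": -1},
    {"delta_pos": [-15, -15, -25], "turn": 0, "jaw": -1},
    {"delta_pos": [-22, -22, -25], "turn": 0, "jaw": -1},
    {"delta_pos": [-27, -27, -15], "turn": 0, "jaw": -1},
    {"delta_pos": [-28, -28, -4], "turn": 0, "jaw": -1},
    {"delta_pos": [-28, -29, 0], "turn": 0, "jaw": -1},
    {"delta_pos": [-28, -29, 0], "turn": 0, "jaw": -1},
    {"delta_pos": [-28, -29, 0], "turn": 0, "jaw": -1},
  ],
)

```text
time: 13.62
tool_pos: [0.5619, -0.1157, 0.3414]
tcp_rot: [-0.476, -3.102, -0.001]
wrist_force: [0.4, 0.8, -0.8]
width: 0.525
grip_force: 51.5
```

Call:
drive_tool(
  increments=[
    {"delta_pos": [-27, -28, 0], "turn": 0, "jaw": -1},
    {"delta_pos": [-20, -22, 0], "turn": 0, "jaw": -1},
    {"delta_pos": [-11, -11, 0], "turn": 0, "jaw": -1},
    {"delta_pos": [0, 0, 0], "turn": 0, "jaw": -1},
    {"delta_pos": [0, 0, 0], "turn": 0, "jaw": -1},
    {"delta_pos": [0, 0, 0], "turn": 0, "jaw": -1},
  ],
)

```text
time: 14.12
tool_pos: [0.5983, -0.1885, 0.3418]
tcp_rot: [-0.476, -3.102, -0.002]
wrist_force: [0.7, -0.2, -1.5]
width: 0.529
grip_force: 51.5
```

```bash
python3 look.py w10; python3 - <<'E'
from h import *
s,c=load("w10");print("rod",togo(s,[.6003,-.1894,.263]))
cv2.imwrite("pics/w10c.png",cv2.resize(c["pixels"][130:380,140:420,::-1],None,fx=2.4,fy=2.4))
K,W=cam(c,s);print("tip proj",(proj(K,W,[.6003,-.1894,.115])-[140,130])*2.4)
E
```

```text
14.12 [ 0.5983 -0.1885  0.3418] [-4.7600e-01 -3.1022e+00 -2.0000e-03] q6 -1.61 F [ 0.7 -0.2 -1.5] w 0.529
rod [-2.4 -0.3 78.8]
tip proj [337.12056104 275.36607732]
```

View pics/w10c.png

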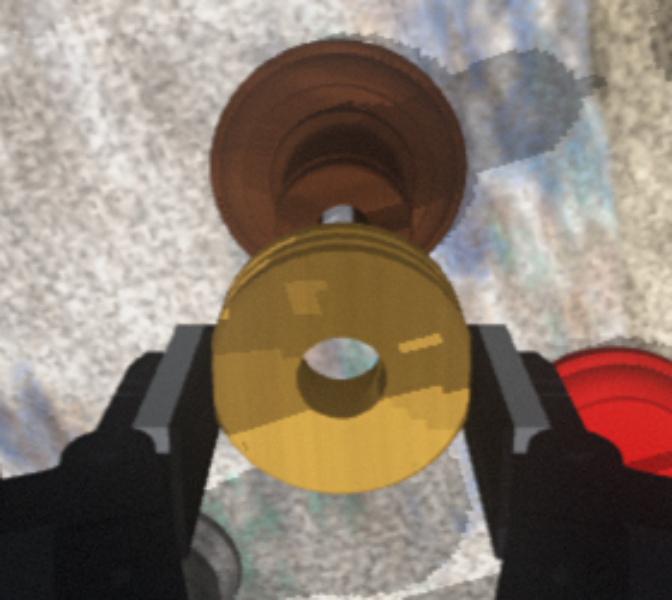

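The rod (crop x≈341) is exactly in line with the collar's hole (x≈341) laterally, and about 2 mm remains in tool −x. I lower over the tip.

Call:
drive_tool(
  increments=[
    {"delta_pos": [-2, 0, 8], "turn": 0, "jaw": -1},
    {"delta_pos": [0, 0, 10], "turn": 0, "jaw": -1},
    {"delta_pos": [0, 0, 10], "turn": 0, "jaw": -1},
    {"delta_pos": [0, 0, 8], "turn": 0, "jaw": -1},
    {"delta_pos": [0, 0, 5], "turn": 0, "jaw": -1},
    {"delta_pos": [0, 0, 4], "turn": 0, "jaw": -1},
    {"delta_pos": [0, 0, 4], "turn": 0, "jaw": -1},
    {"delta_pos": [0, 0, 0], "turn": 0, "jaw": -1},
  ],
)

```text
time: 14.83
tool_pos: [0.6007, -0.1902, 0.2931]
tcp_rot: [-0.477, -3.104, -0.0]
wrist_force: [-0.1, -0.3, -0.3]
width: 0.528
grip_force: 51.5
```

Call:
drive_tool(
  increments=[
    {"delta_pos": [0, 0, 4], "turn": 0, "jaw": -1},
    {"delta_pos": [0, 0, 4], "turn": 0, "jaw": -1},
    {"delta_pos": [0, 0, 0], "turn": 0, "jaw": -1},
  ],
)

```text
time: 15.08
tool_pos: [0.6007, -0.1902, 0.2855]
tcp_rot: [-0.477, -3.104, -0.0]
wrist_force: [0.0, -0.6, -1.2]
width: 0.524
grip_force: 51.5
```

Call:
drive_tool(
  increments=[
    {"delta_pos": [0, 0, 4], "turn": 0, "jaw": -1},
    {"delta_pos": [0, 0, 4], "turn": 0, "jaw": -1},
    {"delta_pos": [0, 0, 4], "turn": 0, "jaw": -1},
    {"delta_pos": [0, 0, 4], "turn": 0, "jaw": -1},
    {"delta_pos": [0, 0, 2], "turn": 0, "jaw": -1},
    {"delta_pos": [0, 0, 1], "turn": 0, "jaw": -1},
    {"delta_pos": [0, 0, 0], "turn": 0, "jaw": -1},
  ],
)

```text
time: 15.67
tool_pos: [0.6008, -0.1902, 0.2667]
tcp_rot: [-0.477, -3.104, -0.0]
wrist_force: [-0.1, -0.4, -1.5]
width: 0.525
grip_force: 51.5
```

Call:
drive_tool(
  increments=[
    {"delta_pos": [0, 0, 1], "turn": 0, "jaw": -1},
    {"delta_pos": [0, 0, 1], "turn": 0, "jaw": -1},
    {"delta_pos": [0, 0, 1], "turn": 0, "jaw": -1},
    {"delta_pos": [0, 0, 0], "turn": 0, "jaw": -1},
  ],
)

```text
time: 16.0
tool_pos: [0.6009, -0.1902, 0.2641]
tcp_rot: [-0.477, -3.105, -0.0]
wrist_force: [0.7, -0.8, -1.9]
width: 0.528
grip_force: 51.5
```

Call:
drive_tool(
  increments=[
    {"delta_pos": [0, 0, 1], "turn": 0, "jaw": -1},
    {"delta_pos": [0, 0, 0.7], "turn": 0, "jaw": -1},
    {"delta_pos": [0, 0, 0], "turn": 0, "jaw": -1},
    {"delta_pos": [0, 0, 0], "turn": 0, "jaw": -1},
  ],
)

```text
time: 16.33
tool_pos: [0.6011, -0.1903, 0.2633]
tcp_rot: [0.477, 3.104, -0.0]
wrist_force: [-2.3, 0.4, 3.6]
width: 0.525
grip_force: 52.0
```

Contact at 0.2633, as predicted: the collar is seated on the column. Release, lift, then on to the cup.

Call:
drive_tool(
  increments=[
    {"delta_pos": [0, 0, 0], "turn": 0, "jaw": 0.3},
    {"delta_pos": [0, 0, 0], "turn": 0, "jaw": 0.6},
    {"delta_pos": [0, 0, 0], "turn": 0, "jaw": 1},
    {"delta_pos": [0, 0, 0], "turn": 0, "jaw": 1},
    {"delta_pos": [0, 0, 0], "turn": 0, "jaw": 1},
    {"delta_pos": [0, 0, 0], "turn": 0, "jaw": 1},
    {"delta_pos": [0, 0, -10], "turn": 0, "jaw": 1},
    {"delta_pos": [0, 0, -25], "turn": 0, "jaw": 1},
  ],
)

```text
time: 17.0
tool_pos: [0.5991, -0.1896, 0.2939]
tcp_rot: [-0.476, -3.097, -0.003]
wrist_force: [-0.2, 0.6, -0.2]
width: 1.003
grip_force: 0.0
```

Call:
drive_tool(
  increments=[
    {"delta_pos": [0, 0, -30], "turn": 0, "jaw": 1},
    {"delta_pos": [5, 6, -20], "turn": 0, "jaw": 1},
    {"delta_pos": [17, 21, -5], "turn": 0, "jaw": 1},
    {"delta_pos": [24, 30, 0], "turn": 0, "jaw": 1},
    {"delta_pos": [25, 31, 0], "turn": 0, "jaw": 1},
    {"delta_pos": [25, 31, 0], "turn": 0, "jaw": 1},
    {"delta_pos": [25, 31, 0], "turn": 0, "jaw": 1},
    {"delta_pos": [25, 31, 0], "turn": 0, "jaw": 1},
  ],
)

```text
time: 17.67
tool_pos: [0.515, 0.0276, 0.3535]
tcp_rot: [0.478, 3.104, 0.0]
wrist_force: [0.5, 0.4, -0.2]
width: 0.998
grip_force: 0.0
```

Call:
drive_tool(
  increments=[
    {"delta_pos": [25, 31, 0], "turn": 0, "jaw": 1},
    {"delta_pos": [25, 31, 0], "turn": 0, "jaw": 1},
    {"delta_pos": [25, 31, 0], "turn": 0, "jaw": 1},
    {"delta_pos": [25, 31, 0], "turn": 0, "jaw": 1},
    {"delta_pos": [24, 30, 0], "turn": 0, "jaw": 1},
    {"delta_pos": [18, 22, 4], "turn": 0, "jaw": 1},
    {"delta_pos": [0, 0, 5], "turn": 0, "jaw": 1},
    {"delta_pos": [0, 0, 0], "turn": 0, "jaw": 1},
  ],
)

```text
time: 18.33
tool_pos: [0.4324, 0.2378, 0.3434]
tcp_rot: [-0.471, -3.106, 0.001]
wrist_force: [-0.7, -0.8, 0.5]
width: 0.999
grip_force: 0.0
```

Call:
drive_tool(
  increments=[
    {"delta_pos": [0, 0, 0], "turn": 0, "jaw": 1},
    {"delta_pos": [0, 0, 0], "turn": 0, "jaw": 1},
  ],
)

```text
time: 18.5
tool_pos: [0.4338, 0.2359, 0.3439]
tcp_rot: [0.478, 3.104, -0.0]
wrist_force: [-0.4, -0.1, 0.8]
width: 0.997
grip_force: 0.0
```

```bash
python3 look.py w11; python3 - <<'E'
from h import *
s,c=load("w11")
for fr in (2,3):
    X,q=fit(c,s,"cup",np.array([.4335,.237,0]),"dark",fr);print(X,q,"togo",togo(s,[X[0],X[1],.181]))
E
```

```text
18.5 [0.4338 0.2359 0.3439] [ 4.7850e-01  3.1045e+00 -4.0000e-04] q6 -0.82 F [-0.4 -0.1  0.8] w 0.997
[0.43311787 0.23759601 0.        ] 0.8976564817561554 togo [  1.3   1.5 162.9]
[ 0.43733127  0.2378828  -0.01801215] 0.97252208047105 togo [ -2.7   3.  162.9]
```

```bash
python3 - <<'E'
from h import *
s,c=load("w11");K,W=cam(c,s);M=cmask(c["pixels"],"dark")
n,l,st,ce=cv2.connectedComponentsWithStats(M[:260]);
for i in range(1,n):
    if st[i,4]>400: print(st[i],ce[i])
for zo in(0,-.006):
    q=np.array([proj(K,W,v) for z in(.02,.03) for v in circ(z+zo,[.4335,.237],.027)]);print(zo,q.min(0),q.max(0))
u=int(proj(K,W,[.4335,.237,.03])[0]);v=int(proj(K,W,[.4335,.237,.03])[1]);g=c["pixels"]
print("row",v,g[v,u-60:u+60:4].tolist());print("col",u,g[v-60:v+60:4,u].tolist())
E
```

```text
[ 511   37   49  122 2342] [540.07087959 101.2322801 ]
[471  47  31 116 903] [487.24806202 106.13732004]
[ 255  167   61   64 2828] [284.57213579 198.57531825]
0 [249.8556978 167.2239712] [314.89977044 232.13570612]
-0.006 [250.46207269 166.08212974] [314.25003514 229.79751729]
row 201 [[200, 187, 150], [232, 223, 192], [215, 203, 177], [223, 210, 183], [228, 212, 174], [177, 163, 130], [224, 208, 178], [231, 219, 193], [127, 82, 55], [84, 58, 43], [92, 62, 44], [94, 63, 43], [90, 62, 44], [101, 67, 46], [59, 47, 36], [130, 117, 93], [94, 80, 62], [69, 50, 37], [116, 73, 48], [116, 76, 51], [107, 72, 50], [107, 72, 49], [101, 69, 49], [123, 75, 50], [174, 162, 140], [159, 148, 124], [190, 180, 155], [193, 179, 156], [233, 225, 201], [226, 214, 183]]
col 282 [[242, 235, 217], [247, 242, 227], [245, 239, 225], [219, 204, 183], [222, 209, 176], [181, 166, 131], [192, 177, 143], [78, 57, 44], [80, 57, 43], [106, 74, 50], [111, 73, 47], [114, 73, 50], [119, 108, 86], [133, 123, 96], [126, 115, 91], [130, 117, 93], [104, 69, 46], [109, 73, 52], [104, 69, 44], [88, 60, 44], [84, 59, 41], [77, 54, 40], [120, 76, 51], [243, 236, 213], [234, 227, 204], [237, 229, 206], [228, 214, 191], [237, 228, 198], [219, 203, 168], [221, 205, 170]]
```

The cup is about y +1.8 mm from the tool axis, with x nearly on it. I descend to TCP z ≈ 0.181 so the pads meet the upright wall.

Call:
drive_tool(
  increments=[
    {"delta_pos": [-0.5, 1.8, 16], "turn": 0, "jaw": 1},
    {"delta_pos": [0, 0, 30], "turn": 0, "jaw": 1},
    {"delta_pos": [0, 0, 30], "turn": 0, "jaw": 1},
    {"delta_pos": [0, 0, 30], "turn": 0, "jaw": 1},
    {"delta_pos": [0, 0, 25], "turn": 0, "jaw": 1},
    {"delta_pos": [0, 0, 18], "turn": 0, "jaw": 1},
    {"delta_pos": [0, 0, 11], "turn": 0, "jaw": 1},
    {"delta_pos": [0, 0, 0], "turn": 0, "jaw": 1},
  ],
)

```text
time: 19.22
tool_pos: [0.4337, 0.2367, 0.1812]
tcp_rot: [-0.479, -3.101, 0.005]
wrist_force: [-0.4, -0.0, -0.1]
width: 1.003
grip_force: 0.0
```

Call:
drive_tool(
  increments=[
    {"delta_pos": [0, 0, 0], "turn": 0, "jaw": 0.5},
    {"delta_pos": [0, 0, 0], "turn": 0, "jaw": 0.2},
    {"delta_pos": [0, 0, 0], "turn": 0, "jaw": -1},
    {"delta_pos": [0, 0, 0], "turn": 0, "jaw": -1},
    {"delta_pos": [0, 0, 0], "turn": 0, "jaw": -1},
    {"delta_pos": [0, 0, 0], "turn": 0, "jaw": -1},
    {"delta_pos": [0, 0, 0], "turn": 0, "jaw": -1},
    {"delta_pos": [0, 0, 0], "turn": 0, "jaw": -1},
  ],
  grip_force=35,
)

```text
time: 19.88
tool_pos: [0.4355, 0.2387, 0.1857]
tcp_rot: [0.476, 3.102, 0.002]
wrist_force: [-1.2, -3.1, 5.5]
width: 0.618
grip_force: 36.3
```

```bash
python3 look.py w12
```

```text
19.88 [0.4355 0.2387 0.1857] [4.759e-01 3.102e+00 2.500e-03] q6 -0.81 F [-1.2 -3.1  5.5] w 0.618
```

Call:
drive_tool(
  increments=[
    {"delta_pos": [0, 0, -4], "turn": 0, "jaw": -1},
    {"delta_pos": [0, 0, -12], "turn": 0, "jaw": -1},
    {"delta_pos": [0, 0, -24], "turn": 0, "jaw": -1},
    {"delta_pos": [0, 0, -24], "turn": 0, "jaw": -1},
    {"delta_pos": [0, 0, -16], "turn": 0, "jaw": -1},
    {"delta_pos": [0, 0, 0], "turn": 0, "jaw": -1},
    {"delta_pos": [0, 0, 0], "turn": 0, "jaw": -1},
  ],
)

```text
time: 20.52
tool_pos: [0.4349, 0.2387, 0.2651]
tcp_rot: [0.476, 3.102, 0.004]
wrist_force: [-0.4, 0.9, -0.9]
width: 0.622
grip_force: 36.9
```

```bash
python3 look.py w13;python3 - <<'E'
from h import *
s,c=load("w13")
cv2.imwrite("pics/w13c.png",cv2.resize(c["pixels"][150:400,140:420,::-1],None,fx=2.4,fy=2.4))
K,W=cam(c,dict(tool_pos=np.zeros(3),tcp_rot=np.zeros(3)))
for z in(.153,.157,.160,.163):
    for r in (.027,.0235,):
        q=np.array([proj(K,W,v) for v in circ(z,[0,0],r)]);q=(q-[140,150])*2.4;print(z,r,q.min(0).round(1),q.max(0).round(1))
print("rod togo",togo(s,[.6003,-.1894,.36]))
E
```

```text
20.52 [0.4349 0.2387 0.2651] [0.4762 3.1021 0.0036] q6 -0.81 F [-0.4  0.9 -0.9] w 0.622
0.153 0.027 [173.8 224.8] [503.4 515.3]
0.153 0.0235 [195.3 245.8] [481.9 498.4]
0.157 0.027 [178.3 215.5] [498.9 499.6]
0.157 0.0235 [199.2 236. ] [478. 483.]
0.16 0.027 [181.5 208.9] [495.7 488.3]
0.16 0.0235 [202. 229.] [475.3 472. ]
0.163 0.027 [184.5 202.5] [492.7 477.4]
0.163 0.0235 [204.6 222.2] [472.6 461.3]
rod togo [-286.5 -358.5  -95.1]
```

View pics/w13c.png

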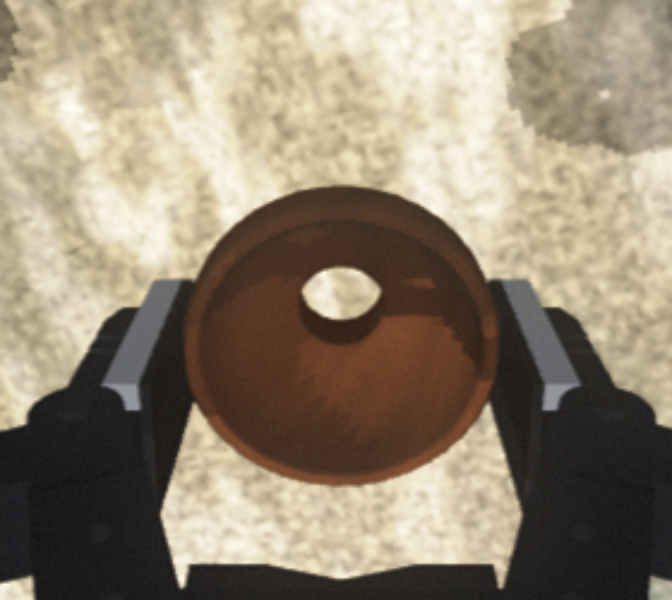

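The cup is held level and centred (rim x 184–497, bottom 486 in the crop, which matches the prediction within 0.5 mm). I carry it over the rod.

Call:
drive_tool(
  increments=[
    {"delta_pos": [-5, -6, -15], "turn": 0, "jaw": -1},
    {"delta_pos": [-15, -18, -25], "turn": 0, "jaw": -1},
    {"delta_pos": [-22, -27, -22], "turn": 0, "jaw": -1},
    {"delta_pos": [-24, -30, -15], "turn": 0, "jaw": -1},
    {"delta_pos": [-25, -31, -8], "turn": 0, "jaw": -1},
    {"delta_pos": [-25, -31, 0], "turn": 0, "jaw": -1},
    {"delta_pos": [-25, -32, 0], "turn": 0, "jaw": -1},
    {"delta_pos": [-25, -32, 0], "turn": 0, "jaw": -1},
  ],
)

```text
time: 21.23
tool_pos: [0.5303, -0.0108, 0.3469]
tcp_rot: [-0.476, -3.103, 0.0]
wrist_force: [0.3, 0.2, 0.3]
width: 0.616
grip_force: 37.0
```

Call:
drive_tool(
  increments=[
    {"delta_pos": [-25, -32, 0], "turn": 0, "jaw": -1},
    {"delta_pos": [-25, -32, 0], "turn": 0, "jaw": -1},
    {"delta_pos": [-25, -31, 0], "turn": 0, "jaw": -1},
    {"delta_pos": [-23, -29, 0], "turn": 0, "jaw": -1},
    {"delta_pos": [-15, -18, 0], "turn": 0, "jaw": -1},
    {"delta_pos": [-7, -9, 0], "turn": 0, "jaw": -1},
    {"delta_pos": [0, 0, 0], "turn": 0, "jaw": -1},
    {"delta_pos": [0, 0, 0], "turn": 0, "jaw": -1},
  ],
)

```text
time: 21.9
tool_pos: [0.5992, -0.1887, 0.3467]
tcp_rot: [-0.478, -3.102, -0.002]
wrist_force: [-0.5, 0.7, -1.1]
width: 0.616
grip_force: 37.0
```

```bash
python3 look.py w14;python3 - <<'E'
from h import *
s,c=load("w14");print("rod togo",togo(s,[.6005,-.1897,.2857]))
# does tip show through the hole? print colours round predicted place
K,W=cam(c,s);print(proj(K,W,[.6005,-.1897,.115]))
E
```

```text
21.9 [ 0.5992 -0.1887  0.3467] [-4.7790e-01 -3.1017e+00 -2.2000e-03] q6 -1.61 F [-0.5  0.7 -1.1] w 0.616
rod togo [-1.8 -0.6 61. ]
[279.82241853 240.83935192]
```

Call:
drive_tool(
  increments=[
    {"delta_pos": [-1.7, -0.5, 8], "turn": 0, "jaw": -1},
    {"delta_pos": [0, 0, 10], "turn": 0, "jaw": -1},
    {"delta_pos": [0, 0, 10], "turn": 0, "jaw": -1},
    {"delta_pos": [0, 0, 8], "turn": 0, "jaw": -1},
    {"delta_pos": [0, 0, 5], "turn": 0, "jaw": -1},
    {"delta_pos": [0, 0, 4], "turn": 0, "jaw": -1},
    {"delta_pos": [0, 0, 4], "turn": 0, "jaw": -1},
    {"delta_pos": [0, 0, 0], "turn": 0, "jaw": -1},
  ],
)

```text
time: 22.62
tool_pos: [0.6009, -0.1899, 0.2985]
tcp_rot: [-0.477, -3.104, -0.0]
wrist_force: [-0.9, 0.1, -1.2]
width: 0.618
grip_force: 37.0
```

Call:
drive_tool(
  increments=[
    {"delta_pos": [0, 0, 3], "turn": 0, "jaw": -1},
    {"delta_pos": [0, 0, 2], "turn": 0, "jaw": -1},
    {"delta_pos": [0, 0, 0], "turn": 0, "jaw": -1},
    {"delta_pos": [0, 0, 0], "turn": 0, "jaw": -1},
  ],
)

```text
time: 22.95
tool_pos: [0.6013, -0.1901, 0.2946]
tcp_rot: [0.477, 3.105, -0.0]
wrist_force: [0.5, 0.3, -0.9]
width: 0.619
grip_force: 37.0
```

No force with the cup's foot 6 mm below the tip height, so it is threaded. I lower to contact.

Call:
drive_tool(
  increments=[
    {"delta_pos": [0, 0, 2], "turn": 0, "jaw": -1},
    {"delta_pos": [0, 0, 2], "turn": 0, "jaw": -1},
    {"delta_pos": [0, 0, 1], "turn": 0, "jaw": -1},
    {"delta_pos": [0, 0, 1], "turn": 0, "jaw": -1},
    {"delta_pos": [0, 0, 1], "turn": 0, "jaw": -1},
    {"delta_pos": [0, 0, 0], "turn": 0, "jaw": -1},
    {"delta_pos": [0, 0, 0], "turn": 0, "jaw": -1},
  ],
)

```text
time: 23.53
tool_pos: [0.6012, -0.19, 0.2874]
tcp_rot: [-0.477, -3.105, -0.0]
wrist_force: [0.1, 0.7, -0.7]
width: 0.622
grip_force: 37.0
```

Call:
drive_tool(
  increments=[
    {"delta_pos": [0, 0, 0.8], "turn": 0, "jaw": -1},
    {"delta_pos": [0, 0, 0.8], "turn": 0, "jaw": -1},
    {"delta_pos": [0, 0, 0], "turn": 0, "jaw": -1},
    {"delta_pos": [0, 0, 0], "turn": 0, "jaw": -1},
  ],
)

```text
time: 23.87
tool_pos: [0.6012, -0.19, 0.2859]
tcp_rot: [-0.477, -3.105, 0.0]
wrist_force: [0.7, 0.3, -0.6]
width: 0.612
grip_force: 37.0
```

Call:
drive_tool(
  increments=[
    {"delta_pos": [0, 0, 0.8], "turn": 0, "jaw": -1},
    {"delta_pos": [0, 0, 0.4], "turn": 0, "jaw": -1},
    {"delta_pos": [0, 0, 0], "turn": 0, "jaw": -1},
    {"delta_pos": [0, 0, 0], "turn": 0, "jaw": -1},
  ],
)

```text
time: 24.2
tool_pos: [0.6015, -0.1901, 0.2858]
tcp_rot: [0.477, 3.104, -0.0]
wrist_force: [-2.1, 0.7, 5.2]
width: 0.622
grip_force: 37.3
```

Seated at 0.2858, as predicted. I release, lift and check the stack from above.

Call:
drive_tool(
  increments=[
    {"delta_pos": [0, 0, 0], "turn": 0, "jaw": 0.35},
    {"delta_pos": [0, 0, 0], "turn": 0, "jaw": 0.5},
    {"delta_pos": [0, 0, 0], "turn": 0, "jaw": 0.8},
    {"delta_pos": [0, 0, 0], "turn": 0, "jaw": 1},
    {"delta_pos": [0, 0, 0], "turn": 0, "jaw": 1},
    {"delta_pos": [0, 0, 0], "turn": 0, "jaw": 1},
    {"delta_pos": [0, 0, -10], "turn": 0, "jaw": 1},
    {"delta_pos": [0, 0, -25], "turn": 0, "jaw": 1},
  ],
)

```text
time: 24.87
tool_pos: [0.5995, -0.1894, 0.316]
tcp_rot: [-0.476, -3.097, -0.002]
wrist_force: [-1.2, -0.3, -0.1]
width: 1.0
grip_force: 0.0
```

Call:
drive_tool(
  increments=[
    {"delta_pos": [0, 0, -35], "turn": 0, "jaw": 1},
    {"delta_pos": [0, 0, -30], "turn": 0, "jaw": 1},
    {"delta_pos": [0, 0, -15], "turn": 0, "jaw": 1},
    {"delta_pos": [0, 0, 0], "turn": 0, "jaw": 1},
    {"delta_pos": [0, 0, 0], "turn": 0, "jaw": 1},
    {"delta_pos": [0, 0, 0], "turn": 0, "jaw": 1},
  ],
)

```text
time: 25.37
tool_pos: [0.6008, -0.1899, 0.3988]
tcp_rot: [-0.477, -3.104, -0.0]
wrist_force: [0.1, 0.5, -0.0]
width: 1.001
grip_force: 0.0
```

```bash
python3 look.py w15;python3 - <<'E'
from h import *
from workcell import bot
s,c=load("w15");a=cv2.resize(c["pixels"][120:280,180:380,::-1],None,fx=2,fy=2)
cs=bot.read_camera("scene");S=cam(cs);u,v=proj(*S,[.6,-.189,.08]).astype(int);b=cv2.resize(cs["pixels"][v-50:v+50,u-45:u+45,::-1],(288,320),interpolation=cv2.INTER_CUBIC)
cv2.imwrite("pics/c15.png",np.hstack([a,b]))
K,W=cam(c,s)
for d in (0,.006):
    q=np.array([proj(K,W,v) for v in circ(.13-d,s["tool_pos"][:2],.027)]);q=(q-[180,120])*2;print("rim if on tool axis",q.min(0).round(1),q.max(0).round(1))
print("globe",togo(s,[.4333,-.1295,.33]))
E
```

```text
25.37 [ 0.6008 -0.1899  0.3988] [-4.7670e-01 -3.1037e+00 -4.0000e-04] q6 -1.61 F [ 0.1  0.5 -0. ] w 1.001
rim if on tool axis [126.  123.8] [278.4 269.1]
rim if on tool axis [127.7 120.4] [276.7 262.7]
globe [177.8   7.3  69.1]
```

View pics/c15.png

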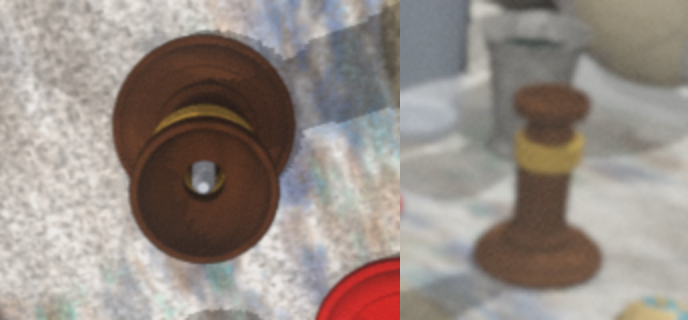

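The stack is upright in both views: the cup rim is centred at about (205,191) in the left crop with the rod tip (204,187) inside its hole. Now the globe.

Call:
drive_tool(
  increments=[
    {"delta_pos": [12, 1, 0], "turn": 0, "jaw": 1},
    {"delta_pos": [26, 1, 4], "turn": 0, "jaw": 1},
    {"delta_pos": [34, 1, 12], "turn": 0, "jaw": 1},
    {"delta_pos": [36, 1, 15], "turn": 0, "jaw": 1},
    {"delta_pos": [34, 1, 15], "turn": 0, "jaw": 1},
    {"delta_pos": [24, 1, 14], "turn": 0, "jaw": 1},
    {"delta_pos": [12, 1, 9], "turn": 0, "jaw": 1},
    {"delta_pos": [0, 0, 0], "turn": 0, "jaw": 1},
  ],
)

```text
time: 26.13
tool_pos: [0.4295, -0.1284, 0.3263]
tcp_rot: [-0.475, -3.096, -0.003]
wrist_force: [-0.7, 0.3, -1.0]
width: 1.003
grip_force: 0.0
```

Call:
drive_tool(
  increments=[
    {"delta_pos": [0, 0, 0], "turn": 0, "jaw": 1},
    {"delta_pos": [0, 0, 0], "turn": 0, "jaw": 1},
  ],
)

```text
time: 26.3
tool_pos: [0.4344, -0.1302, 0.3311]
tcp_rot: [0.477, 3.104, -0.0]
wrist_force: [0.0, 0.2, 0.3]
width: 0.996
grip_force: 0.0
```

```bash
python3 look.py w16; python3 - <<'E'
from h import *
s,c=load("w16")
for fr in (2,3):
    X,q=fit(c,s,"globe",np.array([.4333,-.1295,.036]),"globe",fr);print(X,q,"togo",togo(s,[X[0],X[1],.188]))
E
```

```text
26.3 [ 0.4344 -0.1302  0.3311] [ 4.7670e-01  3.1041e+00 -3.0000e-04] q6 -1.61 F [0.  0.2 0.3] w 0.996
[ 0.43463691 -0.1295293   0.036     ] 0.9202867988190637 togo [  0.2   0.8 143.1]
[ 0.43629537 -0.13064869  0.02497278] 0.9758410476405509 togo [ -1.7   0.2 143.1]
```

Call:
drive_tool(
  increments=[
    {"delta_pos": [-1, 0.4, 12], "turn": 0, "jaw": 1},
    {"delta_pos": [0, 0, 26], "turn": 0, "jaw": 1},
    {"delta_pos": [0, 0, 28], "turn": 0, "jaw": 1},
    {"delta_pos": [0, 0, 28], "turn": 0, "jaw": 1},
    {"delta_pos": [0, 0, 24], "turn": 0, "jaw": 1},
    {"delta_pos": [0, 0, 16], "turn": 0, "jaw": 1},
    {"delta_pos": [0, 0, 8], "turn": 0, "jaw": 1},
    {"delta_pos": [0, 0, 0], "turn": 0, "jaw": 1},
  ],
)

```text
time: 27.02
tool_pos: [0.4348, -0.13, 0.1873]
tcp_rot: [-0.477, -3.102, -0.001]
wrist_force: [-0.3, 0.3, 0.4]
width: 0.999
grip_force: 0.0
```

Call:
drive_tool(
  increments=[
    {"delta_pos": [0, 0, 0], "turn": 0, "jaw": 0.7},
    {"delta_pos": [0, 0, 0], "turn": 0, "jaw": 0.5},
    {"delta_pos": [0, 0, 0], "turn": 0, "jaw": 0.3},
    {"delta_pos": [0, 0, 0], "turn": 0, "jaw": 0.1},
    {"delta_pos": [0, 0, 0], "turn": 0, "jaw": -0.2},
    {"delta_pos": [0, 0, 0], "turn": 0, "jaw": -0.5},
    {"delta_pos": [0, 0, 0], "turn": 0, "jaw": -0.5},
    {"delta_pos": [0, 0, 0], "turn": 0, "jaw": -0.5},
  ],
  grip_force=30,
)

```text
time: 27.68
tool_pos: [0.4358, -0.1303, 0.1905]
tcp_rot: [0.476, 3.101, -0.001]
wrist_force: [-0.9, -1.0, 6.4]
width: 0.683
grip_force: 31.3
```

```bash
python3 look.py w17
```

```text
27.68 [ 0.4358 -0.1303  0.1905] [ 4.7620e-01  3.1013e+00 -1.4000e-03] q6 -1.61 F [-0.9 -1.   6.4] w 0.683
```

Call:
drive_tool(
  increments=[
    {"delta_pos": [0, 0, -3], "turn": 0, "jaw": -0.5},
    {"delta_pos": [0, 0, -8], "turn": 0, "jaw": -0.5},
    {"delta_pos": [0, 0, -16], "turn": 0, "jaw": -0.5},
    {"delta_pos": [0, 0, -20], "turn": 0, "jaw": -0.5},
    {"delta_pos": [0, 0, -13], "turn": 0, "jaw": -0.5},
    {"delta_pos": [0, 0, 0], "turn": 0, "jaw": -0.5},
    {"delta_pos": [0, 0, 0], "turn": 0, "jaw": -0.5},
  ],
)

```text
time: 28.32
tool_pos: [0.4349, -0.1299, 0.2497]
tcp_rot: [0.477, 3.103, -0.001]
wrist_force: [0.5, 0.2, -0.9]
width: 0.681
grip_force: 32.4
```

```bash
python3 look.py w18;python3 - <<'E'
from h import *
s,c=load("w18")
M=c["pixels"][170:390,160:400,::-1];M0=load("w17")[1]["pixels"][170:390,160:400,::-1]
cv2.imwrite("pics/w18c.png",cv2.resize(np.hstack([M0,M]),None,fx=1.6,fy=1.6))
s0=load("w17")[0];K,W=cam(c,dict(tool_pos=np.zeros(3),tcp_rot=np.zeros(3)))
zc=s0["tool_pos"][2]-.036
for d in(0,.006):
    q=np.array([proj(K,W,v) for v in np.concatenate([circ(zc+d+z,[0,0],r) for z,r in PROF["globe"]])]);print("globe on axis",((q.min(0)-[160,170])*1.6).round(1),((q.max(0)-[160,170])*1.6).round(1),"pin",((proj(K,W,[0,0,zc+d-.032])-[160,170])*1.6).round(1))
print("cup togo",togo(s,[.601,-.1893,.36]), s0["tool_pos"][2]+.1126)
E
```

```text
28.32 [ 0.4349 -0.1299  0.2497] [ 4.7660e-01  3.1028e+00 -7.0000e-04] q6 -1.61 F [ 0.5  0.2 -0.9] w 0.681
globe on axis [70.2 96.6] [317.2 351. ] pin [193.7 306. ]
globe on axis [75.3 89. ] [312.1 331.6] pin [193.7 285.7]
cup togo [-176.6   -6.8 -109.9] 0.30312891750819826
```

View pics/w18c.png

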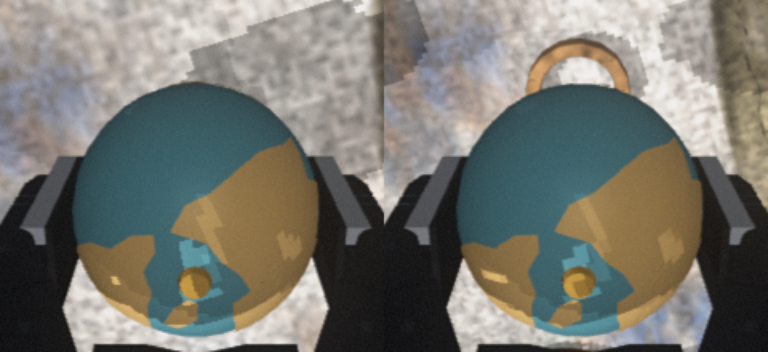

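The globe is held without rotating: the pin is at the same place (195,283) before and after the lift, at the top of the ball as predicted. I carry it over the cup.

Call:
drive_tool(
  increments=[
    {"delta_pos": [0, 0, -12], "turn": 0, "jaw": -0.5},
    {"delta_pos": [-5, 0, -24], "turn": 0, "jaw": -0.5},
    {"delta_pos": [-12, -1, -28], "turn": 0, "jaw": -0.5},
    {"delta_pos": [-20, -1, -24], "turn": 0, "jaw": -0.5},
    {"delta_pos": [-26, -1, -14], "turn": 0, "jaw": -0.5},
    {"delta_pos": [-28, -1, -8], "turn": 0, "jaw": -0.5},
    {"delta_pos": [-28, -1, 0], "turn": 0, "jaw": -0.5},
    {"delta_pos": [-26, -1, 0], "turn": 0, "jaw": -0.5},
  ],
)

```text
time: 29.03
tool_pos: [0.5723, -0.1795, 0.358]
tcp_rot: [-0.477, -3.105, -0.0]
wrist_force: [-0.2, 0.5, -0.4]
width: 0.683
grip_force: 32.5
```

Call:
drive_tool(
  increments=[
    {"delta_pos": [-20, -1, 0], "turn": 0, "jaw": -0.5},
    {"delta_pos": [-11, -0.5, 0], "turn": 0, "jaw": -0.5},
    {"delta_pos": [0, 0, 0], "turn": 0, "jaw": -0.5},
    {"delta_pos": [0, 0, 0], "turn": 0, "jaw": -0.5},
    {"delta_pos": [0, 0, 0], "turn": 0, "jaw": -0.5},
  ],
)

```text
time: 29.45
tool_pos: [0.5992, -0.1894, 0.3575]
tcp_rot: [-0.476, -3.102, -0.001]
wrist_force: [-0.0, -0.4, -0.1]
width: 0.687
grip_force: 32.5
```

```bash
python3 look.py w19;python3 -c "
from h import *
s,c=load('w19');print(togo(s,[.6008,-.1899,.3031]))"
```

```text
29.45 [ 0.5992 -0.1894  0.3575] [-4.7650e-01 -3.1023e+00 -8.0000e-04] q6 -1.61 F [-0.  -0.4 -0.1] w 0.687
[-1.9  0.  54.4]
```

Call:
drive_tool(
  increments=[
    {"delta_pos": [-1.5, 0, 8], "turn": 0, "jaw": -0.5},
    {"delta_pos": [0, 0, 10], "turn": 0, "jaw": -0.5},
    {"delta_pos": [0, 0, 10], "turn": 0, "jaw": -0.5},
    {"delta_pos": [0, 0, 8], "turn": 0, "jaw": -0.5},
    {"delta_pos": [0, 0, 6], "turn": 0, "jaw": -0.5},
    {"delta_pos": [0, 0, 4], "turn": 0, "jaw": -0.5},
    {"delta_pos": [0, 0, 3], "turn": 0, "jaw": -0.5},
    {"delta_pos": [0, 0, 0], "turn": 0, "jaw": -0.5},
  ],
)

```text
time: 30.17
tool_pos: [0.6015, -0.1902, 0.3088]
tcp_rot: [-0.477, -3.104, -0.0]
wrist_force: [-0.2, 0.7, -1.1]
width: 0.683
grip_force: 32.5
```

Call:
drive_tool(
  increments=[
    {"delta_pos": [0, 0, 1], "turn": 0, "jaw": -0.5},
    {"delta_pos": [0, 0, 1], "turn": 0, "jaw": -0.5},
    {"delta_pos": [0, 0, 0.7], "turn": 0, "jaw": -0.5},
    {"delta_pos": [0, 0, 0], "turn": 0, "jaw": -0.5},
    {"delta_pos": [0, 0, 0], "turn": 0, "jaw": -0.5},
  ],
)

```text
time: 30.58
tool_pos: [0.6018, -0.1903, 0.3073]
tcp_rot: [0.477, 3.105, -0.0]
wrist_force: [-0.5, -0.3, -0.5]
width: 0.684
grip_force: 32.5
```

Call:
drive_tool(
  increments=[
    {"delta_pos": [0, 0, 0.8], "turn": 0, "jaw": -0.5},
    {"delta_pos": [0, 0, 0.8], "turn": 0, "jaw": -0.5},
    {"delta_pos": [0, 0, 0.8], "turn": 0, "jaw": -0.5},
    {"delta_pos": [0, 0, 0], "turn": 0, "jaw": -0.5},
    {"delta_pos": [0, 0, 0], "turn": 0, "jaw": -0.5},
  ],
)

```text
time: 31.0
tool_pos: [0.6017, -0.1902, 0.3045]
tcp_rot: [-0.477, -3.105, -0.0]
wrist_force: [0.3, -0.4, -1.6]
width: 0.682
grip_force: 32.5
```

Call:
drive_tool(
  increments=[
    {"delta_pos": [0, 0, 0.8], "turn": 0, "jaw": -0.5},
    {"delta_pos": [0, 0, 0], "turn": 0, "jaw": -0.5},
    {"delta_pos": [0, 0, 0], "turn": 0, "jaw": -0.5},
  ],
)

```text
time: 31.25
tool_pos: [0.6017, -0.1903, 0.3039]
tcp_rot: [0.477, 3.105, -0.0]
wrist_force: [0.7, -0.2, 0.1]
width: 0.685
grip_force: 32.5
```

Call:
drive_tool(
  increments=[
    {"delta_pos": [0, 0, 0.7], "turn": 0, "jaw": -0.5},
    {"delta_pos": [0, 0, 0.3], "turn": 0, "jaw": -0.5},
    {"delta_pos": [0, 0, 0], "turn": 0, "jaw": -0.5},
    {"delta_pos": [0, 0, 0], "turn": 0, "jaw": -0.5},
  ],
)

```text
time: 31.58
tool_pos: [0.6019, -0.1903, 0.3033]
tcp_rot: [0.477, 3.104, -0.0]
wrist_force: [0.5, -1.1, 1.7]
width: 0.687
grip_force: 32.6
```

Contact at 0.3033, as predicted (0.3031). I open gently and withdraw straight up.

Call:
drive_tool(
  increments=[
    {"delta_pos": [0, 0, 0], "turn": 0, "jaw": 0.38},
    {"delta_pos": [0, 0, 0], "turn": 0, "jaw": 0.42},
    {"delta_pos": [0, 0, 0], "turn": 0, "jaw": 0.5},
    {"delta_pos": [0, 0, 0], "turn": 0, "jaw": 0.7},
    {"delta_pos": [0, 0, 0], "turn": 0, "jaw": 1},
    {"delta_pos": [0, 0, 0], "turn": 0, "jaw": 1},
    {"delta_pos": [0, 0, 0], "turn": 0, "jaw": 1},
    {"delta_pos": [0, 0, 0], "turn": 0, "jaw": 1},
  ],
)

```text
time: 32.25
tool_pos: [0.6016, -0.1902, 0.3027]
tcp_rot: [-0.477, -3.105, -0.0]
wrist_force: [-0.9, -0.6, -0.1]
width: 0.998
grip_force: 0.0
```

Call:
drive_tool(
  increments=[
    {"delta_pos": [0, 0, -5], "turn": 0, "jaw": 1},
    {"delta_pos": [0, 0, -15], "turn": 0, "jaw": 1},
    {"delta_pos": [0, 0, -25], "turn": 0, "jaw": 1},
    {"delta_pos": [0, 0, -30], "turn": 0, "jaw": 1},
    {"delta_pos": [0, 0, -30], "turn": 0, "jaw": 1},
    {"delta_pos": [0, 0, -20], "turn": 0, "jaw": 1},
    {"delta_pos": [0, 0, 0], "turn": 0, "jaw": 1},
    {"delta_pos": [0, 0, 0], "turn": 0, "jaw": 1},
  ],
)

```text
time: 32.92
tool_pos: [0.6021, -0.1904, 0.4303]
tcp_rot: [0.476, 3.101, -0.001]
wrist_force: [-0.7, -0.5, -0.5]
width: 1.0
grip_force: 0.0
```

```bash
python3 look.py w20;python3 - <<'E'
from h import *
from workcell import bot
s,c=load("w20");K,W=cam(c,s)
X=np.array([.601,-.1893,.1486])
for fr in(2,3): print(fit(c,s,"globe",X,"globe",fr,30))
# pin: brass blob near the predicted pole; compare with pre-lift appearance by its hue
img=c["pixels"];u,v=proj(K,W,X+[0,0,.031]);print("pin pred",u,v)
h=cv2.cvtColor(img,cv2.COLOR_RGB2HSV);p=img[int(v)-14:int(v)+15:2,int(u)-14:int(u)+15:2].astype(int)
print((p[...,0]-p[...,2]))
E
```

```text
32.92 [ 0.6021 -0.1904  0.4303] [ 4.7620e-01  3.1009e+00 -1.4000e-03] q6 -1.61 F [-0.7 -0.5 -0.5] w 1.0
(array([ 0.59603693, -0.18710354,  0.1486    ]), np.float64(0.9089016137428423))
(array([ 0.59470224, -0.18753446,  0.15320268]), np.float64(0.9231826774359856))
pin pred 282.32103994621025 223.5478798712443
[[103   4 -73 -69 -70 -70 -69 -55   5  73  99  99 100  96  93]
 [ 96  26 -73 -70 -71 -71 -71 -70 -72 -41  86 100  96  98  97]
 [ 96  -1 -72 -73 -70 -69 -67 -70 -70 -72 -10 100  99  98  98]
 [ 67 -65 -72 -69 -71 -70 -70 -71 -68 -70 -69  25  96  99  96]
 [-26 -73 -69 -71 -71 -64   5  33   5 -58 -69 -68   2  91  98]
 [-68 -72 -73 -68 -71  37 123 129 120  35 -69 -65 -68 -21  85]
 [-32 -73 -70 -70 -65 113 129 130 129 108 -56 -67 -65 -68   8]
 [ 27 -71 -73 -72 -69  98 128 128 129  89 -58 -67 -64 -65 -62]
 [ 88 -62 -71 -70 -70 -37  96 122  98 -33 -67 -63 -65 -62 -66]
 [ 87 -64 -71 -69 -68 -68 -15 -32 -61 -67 -67 -65 -65 -58 -18]
 [ 19 -72 -67 -69 -53  53 104  82 -56 -65 -64 -65 -62  24  91]
 [-16 -63 -68 -66  74 104 101  99 -65 -67 -65 -64 -63  64  96]
 [-18 -69 -70  -3 104  98  98  95 -65 -63 -62 -61 -64  56  95]
 [-18 -68 -63  70 102 100 102  52 -66 -61 -59 -61 -61  56  93]
 [ -3 -65 -38  91 100  97  17 -59 -63 -62 -60 -61 -61  11  88]]
```

The pin appears within 1 px of where a seated, upright globe's pole should be, and the arm is clear. I hand the job in.

```bash
python3 -c "
from workcell import bot
print(bot.finish_job())"
```

```text
the job is handed in; nothing more can be done
None
```

The walnut stand is assembled in order (column, collar, cup) with the globe seated pin up, the beech column was left untouched, and the job was handed in at about 33 s; no verdict came back.

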